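# Clip the relay board into the soldering holder

## Robot

A 6-joint arm with a two-finger parallel gripper is mounted at the origin on the work surface. World frame = base frame: x ahead of the robot, y to its left, z up, the work surface at z = 0. Lengths are in m, angles in rad, forces in N, time in s.
With the tool pointing down it reaches from about 0.35 to 1 m from the base axis. Payload 7.1 kg.
Tool frame: the origin (TCP) lies midway between the tips of the shut fingers; the grasp point (between the pads) lies 19 mm behind it; z points along the fingers, x is the direction in which the jaws open and shut, and the axes are right-handed (so a half turn about z gives the same grasp; the last joint's range is limited). The gripper opens to 85 mm and grips with 20 to 120 N. Pads are 22 mm wide; open, the fingers measure 114 mm over their backs; the gripper's body (76 mm by 85 mm) begins 54 mm behind the grasp point. The pads swing forward as they close: fully open they stand 13 mm farther back than shut.
Start: joints at [-1.238, 0.423, 1.63, -0, 1.089, -0.019], TCP at [0.215, -0.587, 0.201] pointing down, gripper open.
Joint ranges: [-3, 3], [-0.9, 2.11], [0.09, 2.58], [-1.31, 4.45], [0.11, 2.69], [-2.54, 2.54]. Speed limits (rad/s): [2.39, 2.39, 3.01, 3.14, 3.14, 3.14].

## Interface

Orientations are given as a unit quaternion [w, x, y, z].
In Python, from workcell import robot, imaging, workorder gives the robot as it stands.
- The arm moves only by the shell command python3 -m inch 'ROWS' [OPENING]. ROWS is JSON, a list of rows, each an object of numbers: "dx", "dy", "dz": the shift along the tool's x, y, z in mm; "twist": the turn about the tool's z in units of 10 degrees (1.0 is 10 degrees). A call has 1 to 12 rows; each row shifts and turns the pose as measured when the row begins, along the tool's axes as they then stand; what a row does not reach is not made up. A row lasts 1/8 s, in which the tool goes at most 62.5 mm and 10.7 degrees, less where a joint would pass 70% of its speed; a pose out of reach is approached as far as the arm can. A call with a gripper value outside its range is refused whole. OPENING is the opening, from -1 (shut) to 1 (fully open), so that 0 is half open, set as the call begins (- or left out, the last holds). The fingers move at their own pace and stop on an object; the grip force is fixed at half the most. Time passes only in rows, so rows that do not move let the fingers close. It gives the time, the measured TCP pose, the force and the opening at its end, in the units of the state.
- robot.observe(): the state, without advancing time (a new reading comes with each control period).
- imaging.get_image(name): name is "scene" or "top"; returns a dict with "frame" (400x640x3 uint8, red, green, blue), "fx", "fy", "cx", "cy" (pixels), "origin" and "attitude" of the camera in the world. Camera axes: x right, y down, z forward; pixel columns grow to the right and rows downward; lengths in m; the calibration is good to about 2 mm. A picture is of the moment at which its call begins. There is no depth.
- workorder.close_job(): hands the job in, once; it reports no verdict.
The state is a dict: "time_s": time; "qpos": joint angles; "dq": joint speeds; "joint_efforts": joint torques, N m; "tcp_pos": TCP position; "orientation": TCP orientation; "contact_force": force on the tool from outside, world axes, zero at the start; "wrist_torque": the same for the moment, N m; "width": opening from 0.0 (shut) to 1.0 (fully open).
Only numpy, scipy, OpenCV 4.12 (cv2) and the standard library are available. Lean on these libraries where they do the work, as an engineer would, in place of code of your own. Each camera call takes 0.05 s, during which the arm holds its last target.

## Task

Lift the spring clip of the board holder, slide the circuit board that carries the single box-shaped relay beneath it, and lower the clip onto the board. The clip's foot must press on the square bare copper patch at the end of the board away from the relay, with the board lying flat and square in the holder and the relay end towards the holder's open front.

Things in the scene. Friction and masses are not known exactly. Their poses are not given: they have to be found in the camera images.
- holder: Fixed aluminium plate 150 (its x) x 100 x 10 mm with two dark hinge posts, 44 mm high. Origin: on the bench; the plate runs from x = -85 (open front, roughly facing the robot, where boards come in) to +65 mm, y = +-50, top at z = 10. x points from open front to hinge, z up. The clip's hinge axis runs along y at x = 50, z = 36 mm; front faces of the posts at x = 40.
- clip (a joint): Angle of the spring clip about its hinge, rad: 0 shut on the empty plate (the start), about 0.04 shut on a board, 1.45 fully raised, at its stop. Stiff hinge with a light closing spring: lifting takes about 3 N at the grip bar; left at 1.0 or more it stays raised; left below about 0.6 it falls shut by itself within 1 s and keeps pressing lightly.
- clip_grip (a point): Centre of the clip's black grip bar, 16 mm diameter, 24 mm long along the holder's y, at the arm's free end. At angle q: holder x = 50 - 62 cos q, y = 0, z = 36 + 62 sin q mm. Pinch its flat ends (jaws along holder y); it pivots between the fingers along its arc, so the tool can stay upright. Rubber foot, 12 mm square, right under it when shut, sole 25 mm below.
- relay_board: Loose green board 90 (its x) x 50 x 2.4 mm, about 60 g; black box-shaped relay 20 (x) x 16 (y) x 18 mm tall on it, centred at x = -26 mm, y = 0: grasp it there from above. Bare copper patch, 26 mm square, centred at x = +28. Origin: centre of the underside. Lies flat, relay end roughly towards the robot. Two boards of equal outline carry two round capacitors or a pin header instead.
Things that resemble listed ones, but are neither listed nor needed, are in the scene too. Leave any pink look-alike of the relay_board alone.

How it is judged:
On the way, in this order (a step that is already met when the one before it is completed fails the run):
1. the clip is raised (value of joint clip above 0.8 rad), for 0.2 s.
2. the relay board lies on the holder's plate while the clip is still raised (value of joint clip above 0.6 rad and x of relay_board in the frame of holder between -0.065 and -0.015 m and y of relay_board in the frame of holder between -0.025 and 0.025 m and z of relay_board in the frame of holder below 0.014 m), for 0.2 s.
At the end, for the whole second after the job is handed in: Clip shut on the relay board (joint 0.015 to 0.09 rad), its grip bar above the copper patch within 14 mm along and across the board; board flat (0.1 rad) on the holder's plate, at rest, square with it within 15 degrees, relay end towards the open front (value of joint clip between 0.015 and 0.09 rad and x of clip_grip in the frame of relay_board between 0.014 and 0.042 m and y of clip_grip in the frame of relay_board between -0.014 and 0.014 m and angle between the x axis of relay_board and the x axis of holder, either way round below 0.26 rad and x of relay_board in the frame of holder below 0 m and z of relay_board in the frame of holder between 0.006 and 0.014 m and angle between relay_board's own z axis and vertical below 0.1 rad and linear speed of relay_board below 0.02 m/s); the robot touches nothing.
It also fails if it takes over 58 s, if anything falls off the work surface, if the arm or the gripper's body presses on something with over 40 N, if the wrist force passes 120 N, or if a joint passes its speed limit or range.

## Working session

There is one attempt and no reset: what is moved stays moved. The work goes in short steps, Python scripts to look and compute and a shell command to move; the robot and the scene stay as the last step left them, time stands still between calls to the robot, and variables do not carry over. Pictures are saved under pics/ and viewed, and the job is handed in when it is done.

```bash
ls; mkdir -p pics
cat > h.py <<'E'
import numpy as np, cv2
from scipy.spatial.transform import Rotation as R
from workcell import robot, imaging, workorder
def rot(q): return R.from_quat([q[1],q[2],q[3],q[0]])
def cam(name):
    d=imaging.get_image(name); return d
def camR(d):
    a=np.array(d["attitude"],float)
    return a if a.shape==(3,3) else rot(a).as_matrix()
def unproj(d,u,v,z):
    r=camR(d)@np.array([(u-d["cx"])/d["fx"],(v-d["cy"])/d["fy"],1.0])
    o=np.array(d["origin"],float); return o+r*(z-o[2])/r[2]
def proj(d,p):
    c=camR(d).T@(np.array(p)-np.array(d["origin"])); return np.array([d["cx"]+d["fx"]*c[0]/c[2],d["cy"]+d["fy"]*c[1]/c[2]])
def save(d,fn,crop=None,s=1):
    f=d["frame"][:,:,::-1]
    if crop: f=f[crop[1]:crop[3],crop[0]:crop[2]]
    if s!=1: f=cv2.resize(f,None,fx=s,fy=s,interpolation=cv2.INTER_CUBIC)
    cv2.imwrite("pics/"+fn,f)
E
python3 - <<'E'
from h import *
import pickle
for n in("top","scene"):
    d=cam(n); save(d,n+"0.png"); pickle.dump(d,open(n+"0.pkl","wb")); print(n,d["origin"],d["attitude"],d["fx"],d["fy"],d["cx"],d["cy"])
print(robot.observe())
E
```

```text
pics
top [ 0.45436895 -0.09716293  1.04068267] [-0.04830986  0.7107534  -0.70028292  0.04582135] 402.06872049135825 402.06872049135825 317.29593171571554 204.03256889674216
scene [1.34464584 0.07665017 0.66645845] [-0.27270999  0.55899195  0.70439691 -0.3420267 ] 412.3839687201339 412.3839687201339 315.6070860256888 197.66984092583763
{'time_s': 0.1, 'qpos': array([-1.23800275e+00,  4.23805390e-01,  1.63066406e+00,  1.93380658e-05,
        1.08864567e+00, -1.89918457e-02]), 'dq': array([ 0.00025973, -0.00130101, -0.00210329,  0.00012885,  0.00062962,
        0.00049006]), 'joint_efforts': array([ 4.60097795e-05, -5.58423972e+01, -2.82444352e+01,  2.94949746e-05,
        2.98796404e-03,  3.65870790e-05]), 'tcp_pos': array([ 0.215201  , -0.58615549,  0.19977807]), 'orientation': array([-4.54477973e-04,  8.19928421e-01, -5.72465549e-01, -6.10734916e-04]), 'contact_force': array([ 0.36859364, -0.24006005, -0.22505541]), 'wrist_torque': array([0.02203085, 0.00321773, 0.01485029]), 'width': 0.9994848634760858}
```

View pics/top0.png

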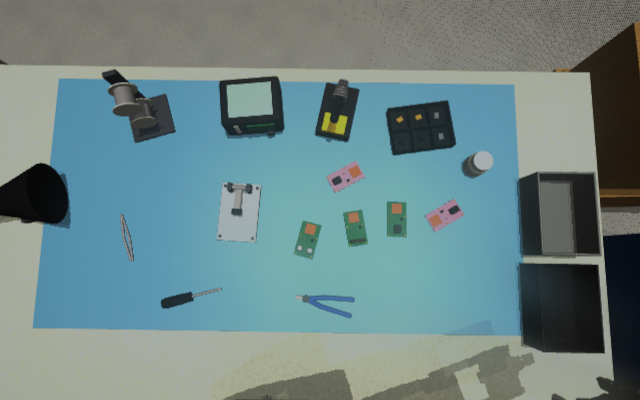

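View pics/scene0.png

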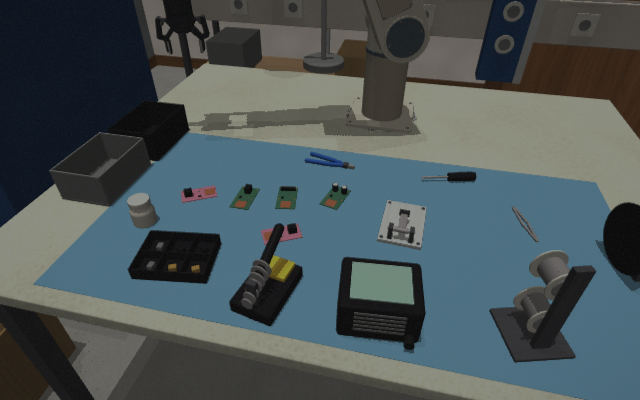

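The top view shows the holder at about (239,212), with its posts at the far (up) end. Three green boards lie at (308,240), (355,228) and (397,219). The one at (397,219) seems to carry the relay, and the pink ones are look-alikes. I'll zoom in.

Run:
```python
from h import *
import pickle
d=pickle.load(open("top0.pkl","rb"))
save(d,"ta.png",(200,165,280,255),6); save(d,"tb.png",(340,190,430,260),8)
s=pickle.load(open("scene0.pkl","rb"));save(s,"sa.png",(220,170,440,260),3)
for u,v in[(397,203),(397,229),(239,212)]: print(unproj(d,u,v,0.003))
```

```text
[ 0.59915864 -0.29990423  0.003     ]
[ 0.53140648 -0.29913811  0.003     ]
[0.56953305 0.11064966 0.003     ]
```

View pics/ta.png

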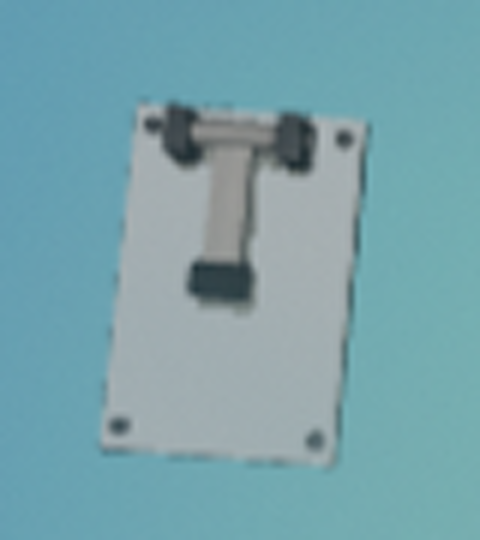

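View pics/tb.png

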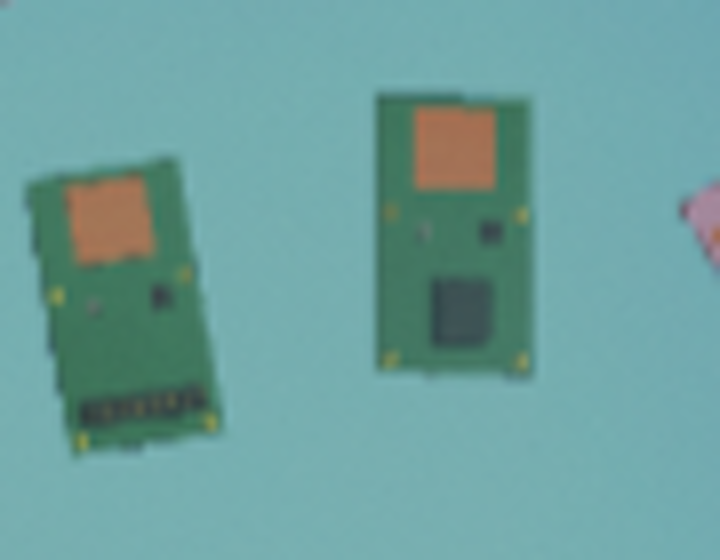

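View pics/sa.png

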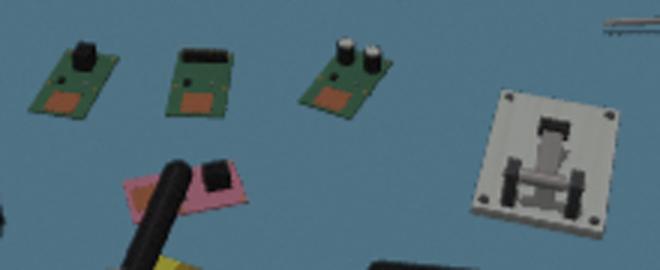

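```bash
cat > m.py <<'E'
from h import *
def fit(d,px,model,z):
    W=np.array([unproj(d,u,v,z)[:2] for u,v in px]); M=np.array(model,float)
    wc,mc=W.mean(0),M.mean(0); H=(M-mc).T@(W-wc)
    a=np.arctan2(H[0,1]-H[1,0],H[0,0]+H[1,1]); c,s=np.cos(a),np.sin(a); Rm=np.array([[c,-s],[s,c]])
    t=wc-Rm@mc; print("fit o",t.round(4),"yaw deg",np.degrees(a).round(2),"resid mm",((W-(M@Rm.T+t))*1000).round(1).tolist(), "edges",[round(1000*np.linalg.norm(W[i]-W[i-1])) for i in range(len(W))]); return t,a
E
python3 - <<'E'
from m import *
import pickle
d=pickle.load(open("top0.pkl","rb"))
f=lambda P,s,o:[((x+.5)/s-.5+o[0],(y+.5)/s-.5+o[1]) for x,y in P]
t,a=fit(d,f([(138,103),(368,122),(337,466),(100,450)],6,(200,165)),[(.065,.05),(.065,-.05),(-.085,-.05),(-.085,.05)],.010)
b,ba=fit(d,f([(377,95),(530,97),(532,376),(377,371)],8,(340,190)),[(.045,.025),(.045,-.025),(-.045,-.025),(-.045,.025)],.0024)
s=pickle.load(open("scene0.pkl","rb"))
g=lambda t,a,x,y,z:[t[0]+np.cos(a)*x-np.sin(a)*y,t[1]+np.sin(a)*x+np.cos(a)*y,z]
G=g(t,a,-.012,0,.036);print("grip",G,"relay",g(b,ba,-.026,0,.0204), "patch",g(b,ba,.028,0,0))
img=s["frame"][:,:,::-1].copy()
for nm,dd,fn in(("s",s,"chk_s.png"),("t",d,"chk_t.png")):
    im=cv2.resize(dd["frame"][:,:,::-1],None,fx=5,fy=5,interpolation=cv2.INTER_CUBIC)
    pts=[g(t,a,x,y,.01) for x,y in[(.065,.05),(.065,-.05),(-.085,-.05),(-.085,.05)]]+[G]+[g(b,ba,x,y,.0024) for x,y in[(.045,.025),(.045,-.025),(-.045,-.025),(-.045,.025),(.028,0)]]+[g(b,ba,-.026,0,.0204)]
    for p in pts:
        u=proj(dd,p); cv2.circle(im,tuple(int(k*5+2) for k in u),4,(0,0,255),1)
    r=(220,170,440,260) if nm=="s" else (200,160,430,260)
    cv2.imwrite("pics/"+fn,cv2.resize(im[r[1]*5:r[3]*5,r[0]*5:r[2]*5],None,fx=.69,fy=.69))
E
```

```text
fit o [0.5791 0.109 ] yaw deg -3.38 resid mm [[0.5, 0.3], [-0.5, -0.2], [0.3, -0.8], [-0.3, 0.7]] edges [151, 100, 149, 101]
fit o [ 0.5579 -0.2978] yaw deg -0.44 resid mm [[-0.1, -0.1], [0.4, 0.1], [-0.4, 0.1], [0.1, -0.1]] edges [90, 50, 91, 50]
grip [np.float64(0.567147764654021), np.float64(0.10966394509410916), 0.036] relay [np.float64(0.5318643078612455), np.float64(-0.29757104637453485), 0.0204] patch [np.float64(0.5858627410117376), np.float64(-0.29798240666896764), 0]
```

View pics/chk_s.png

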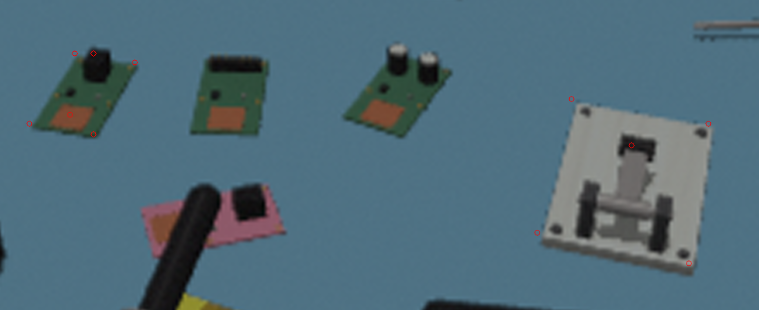

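View pics/chk_t.png

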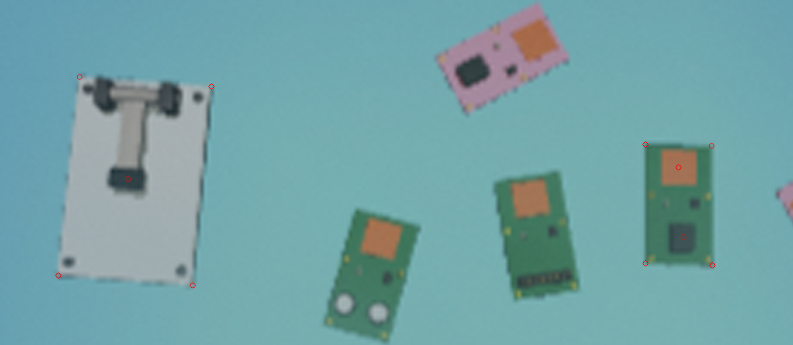

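Both views agree within about 1–2 px. The relay board at the right is confirmed. Next: a helper that turns a target into tool-axis shifts, then the wrist turn.

```bash
cat > go.py <<'E'
from h import *
HO=np.array([.5791,.109]);HA=np.radians(-3.38)
def hold(x,y): return HO+np.array([np.cos(HA)*x-np.sin(HA)*y,np.sin(HA)*x+np.cos(HA)*y])
def to(xyz,xang_deg):
    s=robot.observe(); M=rot(s["orientation"]).as_matrix(); 
    d=M.T@(np.array(xyz)-s["tcp_pos"])*1000
    a=np.degrees(np.arctan2(M[1,0],M[0,0])); e=(xang_deg-a+90)%180-90
    print("tcp",s["tcp_pos"].round(4),"tilt",M[:,2].round(3),"xang",a.round(2),"| need d(mm)",d.round(1),"twist",round(-e/10,3),"t",round(s["time_s"],2),"F",np.round(s["contact_force"],1),"w",round(s["width"],3))
E
python3 -m inch '[{"twist":1.0},{"twist":1.0},{"twist":0.36}]' 0.3; python3 -c "
from go import *
to([*hold(-.012,0),.12],86.62)"
```

```text
tcp [ 0.2152 -0.5862  0.1998] tilt [-0.     0.001 -1.   ] xang -69.84 | need d(mm) [-531.9 -570.1   80.6] twist 2.354 t 0.1 F [ 0.4 -0.2 -0.2] w 0.999schema error: expected keys dx, dy, dz, twist
```

```bash
python3 -m inch '[{"dx":0,"dy":0,"dz":0,"twist":1.0},{"dx":0,"dy":0,"dz":0,"twist":1.0},{"dx":0,"dy":0,"dz":0,"twist":0.36}]' 0.3; python3 -c "
from go import *
to([*hold(-.012,0),.12],86.62)"
```

```text
time_s: 0.48
tcp_pos: [0.2149, -0.5851, 0.1983]
orientation: [0.001, -0.681, 0.732, 0.002]
contact_force: [0.5, 0.3, 0.1]
width: 0.652
tcp [ 0.2149 -0.5851  0.1983] tilt [-0.001  0.004 -1.   ] xang -94.19 | need d(mm) [-718.4 -300.7   80.7] twist -0.081 t 0.47 F [0.5 0.3 0.1] w 0.652
```

```bash
python3 -m inch '[{"dx":-46,"dy":-19,"dz":0,"twist":0},{"dx":-46,"dy":-19,"dz":0,"twist":0},{"dx":-46,"dy":-19,"dz":0,"twist":0},{"dx":-46,"dy":-19,"dz":0,"twist":0},{"dx":-46,"dy":-19,"dz":0,"twist":0},{"dx":-46,"dy":-19,"dz":0,"twist":0},{"dx":-46,"dy":-19,"dz":0,"twist":0},{"dx":-46,"dy":-19,"dz":0,"twist":0},{"dx":-46,"dy":-19,"dz":0,"twist":0},{"dx":-46,"dy":-19,"dz":0,"twist":0},{"dx":-46,"dy":-19,"dz":0,"twist":0},{"dx":-46,"dy":-19,"dz":0,"twist":0}]' ; python3 -c "
from go import *
to([*hold(-.012,0),.12],86.62)"
```

```text
time_s: 1.98
tcp_pos: [0.4889, -0.0372, 0.1979]
orientation: [0.001, -0.678, 0.735, 0.003]
contact_force: [0.9, -0.6, 0.1]
width: 0.651
tcp [ 0.4889 -0.0372  0.1979] tilt [-0.003  0.006 -1.   ] xang -94.63 | need d(mm) [-152.3  -66.3   78.5] twist -0.125 t 1.98 F [ 0.9 -0.6  0.1] w 0.651
```

```bash
python3 -m inch '[{"dx":-40,"dy":-17,"dz":0,"twist":-0.06},{"dx":-40,"dy":-17,"dz":10,"twist":-0.06},{"dx":-36,"dy":-16,"dz":20,"twist":0},{"dx":-20,"dy":-10,"dz":20,"twist":0},{"dx":0,"dy":0,"dz":5,"twist":0}]' ; python3 -c "
from go import *
to([*hold(-.012,0),.016],86.62)"
```

```text
time_s: 2.6
tcp_pos: [0.5606, 0.1028, 0.1415]
orientation: [0.001, -0.688, 0.726, 0.003]
contact_force: [-0.1, 0.1, 0.8]
width: 0.652
tcp [0.5606 0.1028 0.1415] tilt [-0.002  0.006 -1.   ] xang -93.09 | need d(mm) [ -6.5  -6.5 125.5] twist 0.029 t 2.6 F [-0.1  0.1  0.8] w 0.652
```

```bash
python3 -m inch '[{"dx":-5,"dy":-5,"dz":35,"twist":0},{"dx":-2,"dy":-2,"dz":35,"twist":0},{"dx":0,"dy":0,"dz":12,"twist":0.03},{"dx":0,"dy":0,"dz":0,"twist":0}]' ; python3 -c "
from go import *
to([*hold(-.012,0),.016],86.62)
d=cam('top'); save(d,'t1.png',(190,150,290,260),5); d=cam('scene'); save(d,'s1.png',(340,120,460,260),4)"
```

```text
time_s: 3.1
tcp_pos: [0.5674, 0.1077, 0.0589]
orientation: [0.001, -0.685, 0.728, 0.003]
contact_force: [0.2, -0.1, 0.5]
width: 0.654
tcp [0.5674 0.1077 0.0589] tilt [-0.002  0.005 -1.   ] xang -93.46 | need d(mm) [-1.8  0.3 42.9] twist -0.008 t 3.1 F [ 0.2 -0.1  0.5] w 0.654
```

View pics/s1.png

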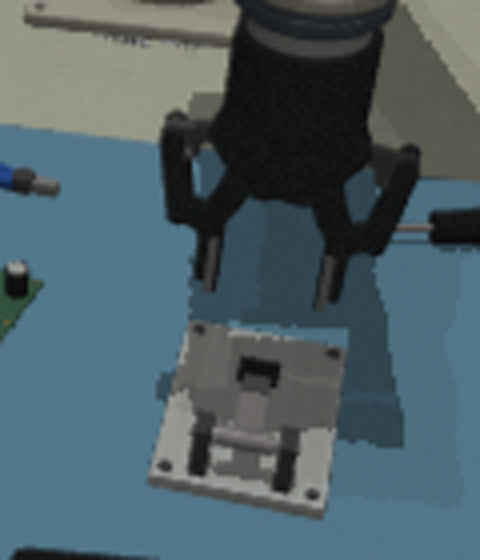

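The fingers (at about crop (207,270) and (328,290)) straddle the bar at (258,372). Descending and closing.

```bash
python3 -m inch '[{"dx":-1,"dy":0,"dz":20,"twist":0},{"dx":-1,"dy":0,"dz":16,"twist":0},{"dx":0,"dy":0,"dz":6,"twist":0},{"dx":0,"dy":0,"dz":0,"twist":0}]' ; python3 -m inch '[{"dx":0,"dy":0,"dz":0,"twist":0},{"dx":0,"dy":0,"dz":0,"twist":0},{"dx":0,"dy":0,"dz":0,"twist":0},{"dx":0,"dy":0,"dz":0,"twist":0}]' -1; python3 -c "
from go import *
to([*hold(-.012,0),.016],86.62)"
```

```text
time_s: 3.7
tcp_pos: [0.5698, 0.1103, 0.017]
orientation: [0.003, -0.685, 0.728, 0.001]
contact_force: [0.4, 0.6, 0.5]
width: 0.647
time_s: 4.2
tcp_pos: [0.5705, 0.1105, 0.0179]
orientation: [0.004, -0.685, 0.728, 0.001]
contact_force: [-0.1, -0.4, 0.4]
width: -0.001
tcp [0.5705 0.1105 0.0179] tilt [ 0.005  0.006 -1.   ] xang -93.46 | need d(mm) [1.  3.4 1.9] twist -0.008 t 4.2 F [-0.1 -0.4  0.4] w -0.001
```

Width is 0, so the fingers missed the bar. I'll look.

```bash
python3 -c "
from go import *
d=cam('top'); save(d,'t2.png',(190,150,290,260),5); d=cam('scene'); save(d,'s2.png',(340,140,460,260),5)
print(robot.observe()['width'])"
```

```text
0.004180589130873712
```

View pics/s2.png

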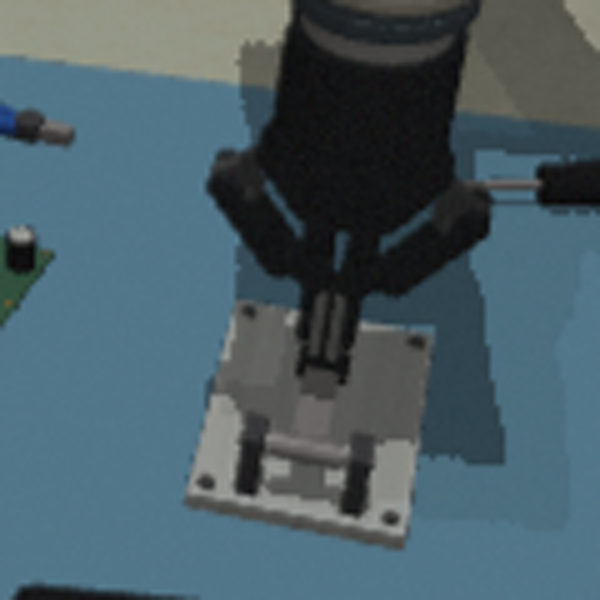

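View pics/t2.png

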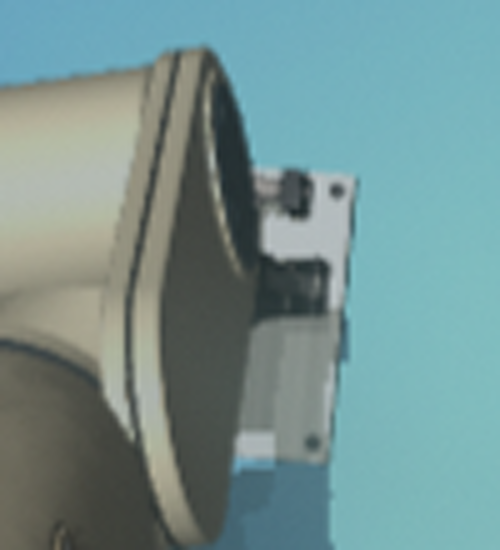

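```bash
python3 -c "
from go import *
s=robot.observe();p=s['tcp_pos'];d=cam('scene')
im=cv2.resize(d['frame'][:,:,::-1],None,fx=8,fy=8,interpolation=cv2.INTER_CUBIC)
M=rot(s['orientation']).as_matrix()
def c(q,col):
    u=proj(d,q);print(u.round(1));cv2.circle(im,tuple(int(k*8+3.5) for k in u),6,col,1)
c(p,(0,0,255));c(p-M[:,2]*.019,(0,255,255));c(p-M[:,2]*.1,(0,255,255))
for y in(-.012,.012):
  for z in (.028,.036,.044): c([*hold(-.012,y),z],(0,255,0))
cv2.imwrite('pics/s3.png',im[180*8:240*8,360*8:455*8])"
```

```text
[402.  218.5]
[403.  212.4]
[407.6 184.7]
[397.3 213.4]
[397.7 210.8]
[398.1 208.2]
[407.4 215.2]
[407.9 212.7]
[408.4 210.1]
```

View pics/s3.png

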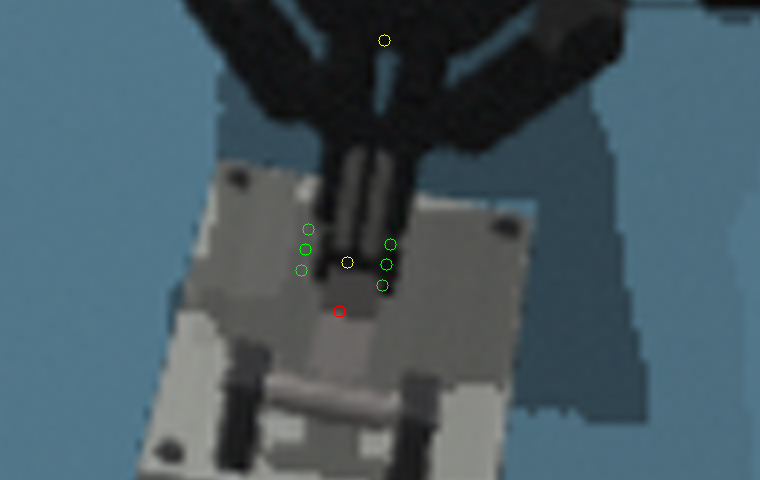

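```bash
python3 -c "
from go import *
d=cam('scene')
for z in (.0589,.065,.07): print(z,proj(d,[.5674,.1077,z]))
p=np.array([.5705,.1105,.0179])
for dx in(0,-.01,-.02,-.03): print(dx,proj(d,p+[dx,0,0]),proj(d,p+[dx,0,.02]))
d=cam('top'); print(proj(d,p), proj(d,p+[0,0,.15]))
s=robot.observe();print(s['qpos'].round(3),s['joint_efforts'].round(2),s['contact_force'],s['time_s'])
save(d,'t3.png')
"
```

```text
0.0589 [403.19844389 204.19497687]
0.065 [403.54618022 202.16243876]
0.07 [403.83324754 200.48451433]
0 [402.02356887 218.45555688] [403.13262217 212.06665341]
-0.01 [402.29564239 215.80595845] [403.39946467 209.43359818]
-0.02 [402.56355765 213.1968554 ] [403.66217805 206.84128695]
-0.03 [402.82740925 210.62732639] [403.92085741 204.28878124]
[237.93658162 210.96740531] [224.37782318 203.04688909]
[0.168 0.619 1.825 0.008 0.692 1.793] [ 0.000e+00 -5.704e+01 -1.811e+01  1.000e-02 -2.000e-02 -0.000e+00] [ 0.65795758 -0.4845719  -0.0189077 ] 4.45
```

View pics/t3.png

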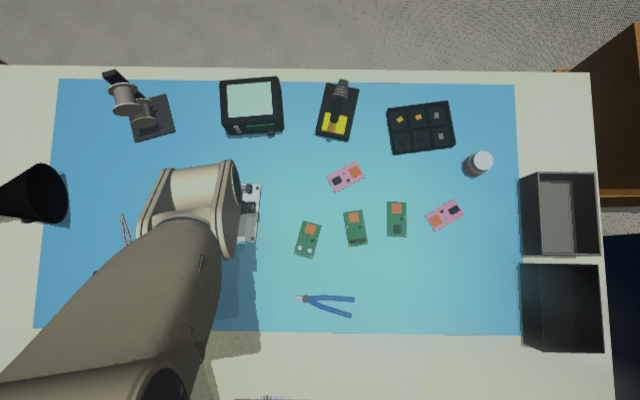

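```bash
python3 -c "
from go import *
import pickle
d=pickle.load(open('scene0.pkl','rb'))
p=np.array([0.2152,-.5862,.1998]);x=np.array([.3446,-.9387,0])*.0425
for q in(p,p+[0,0,.013],p+x+[0,0,.013],p-x+[0,0,.013]): print(proj(d,q))
save(d,'g0.png',(140,0,240,80),7)
d=cam('scene'); save(d,'s4.png',(330,0,480,250),2.4)
"
```

```text
[188.79802254  66.23814461]
[188.00008511  62.06412651]
[173.76335933  62.65445428]
[202.14318645  61.47768088]
```

View pics/g0.png

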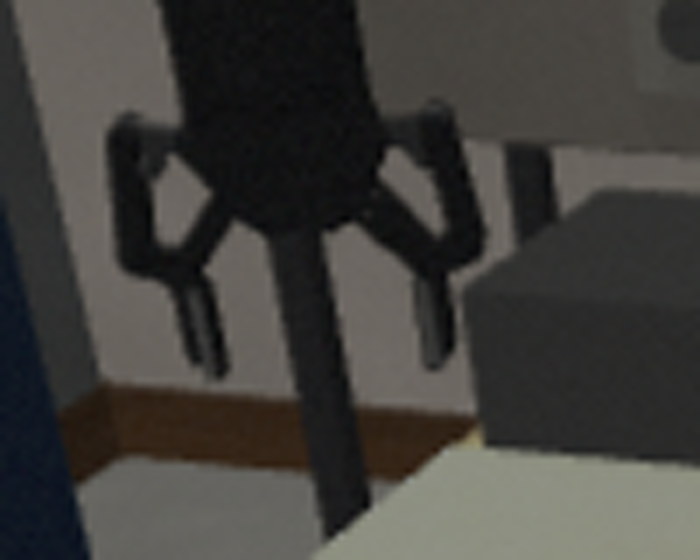

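View pics/s4.png

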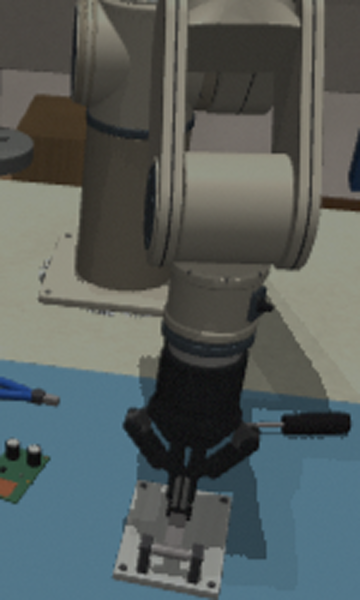

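```bash
python3 -c "
from go import *
import pickle
d=pickle.load(open('scene0.pkl','rb'))
p=np.array([0.2152,-.5862,.2128]);y=np.array([-.939,-.345,0])
b=proj(d,p);print('start obs -1.4,-9.5: z',proj(d,p+[0,0,.03])-b,'ty',proj(d,p+y*.03)-b,'wx',proj(d,p+[-.03,0,0])-b)
p=np.array([.5674,.1077,.065]);y=np.array([-1,.06,0]);b=proj(d,p)
print('s1 obs 2.5,-7.4: z',proj(d,p+[0,0,.03])-b,'ty',proj(d,p+y*.03)-b)
"; python3 -m inch '[{"dx":0,"dy":0,"dz":2,"twist":0},{"dx":0,"dy":0,"dz":0,"twist":0}]'; python3 -m inch '[{"dx":0,"dy":0,"dz":2,"twist":0},{"dx":0,"dy":0,"dz":0,"twist":0}]'
```

```text
start obs -1.4,-9.5: z [-1.88066489 -9.83777545] ty [ 1.13553699 -3.42519573] wx [ 4.45866338 -3.35593372]
s1 obs 2.5,-7.4: z [  1.75058904 -10.23228994] ty [ 1.55296427 -7.55062189]
time_s: 4.75
tcp_pos: [0.5703, 0.1105, 0.0155]
orientation: [0.004, -0.685, 0.728, 0.001]
contact_force: [-0.5, 0.3, -0.7]
width: 0.004
time_s: 5.0
tcp_pos: [0.5704, 0.1105, 0.0133]
orientation: [0.004, -0.685, 0.728, 0.001]
contact_force: [-0.3, 0.1, -0.5]
width: -0.0
```

```bash
python3 -m inch '[{"dx":0,"dy":0,"dz":2,"twist":0},{"dx":0,"dy":0,"dz":0,"twist":0}]'; python3 -c "
from go import *
d=cam('scene'); save(d,'s5.png',(360,160,455,240),8); d=cam('top'); save(d,'t5.png',(225,170,275,260),6)
"
```

```text
time_s: 5.25
tcp_pos: [0.5704, 0.1105, 0.0121]
orientation: [0.004, -0.685, 0.728, 0.001]
contact_force: [-1.8, -0.2, 6.1]
width: 0.0
```

View pics/s5.png

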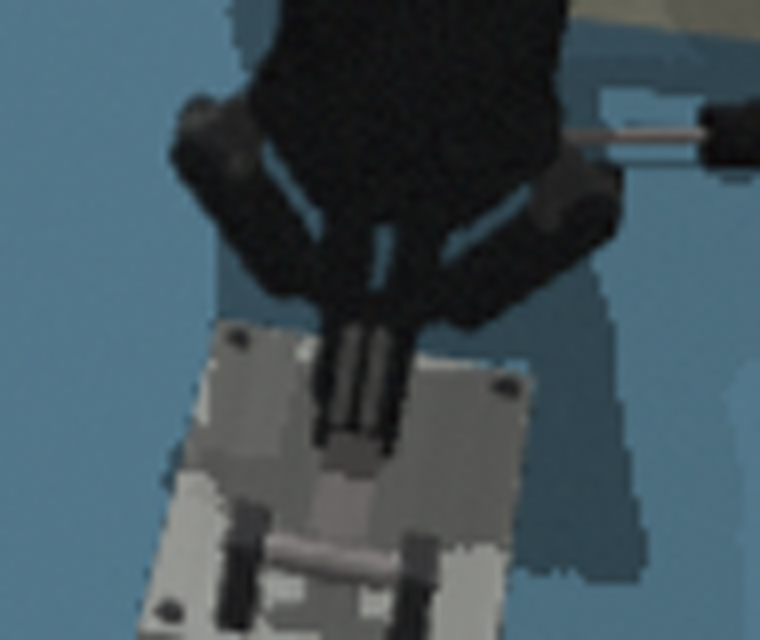

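View pics/t5.png

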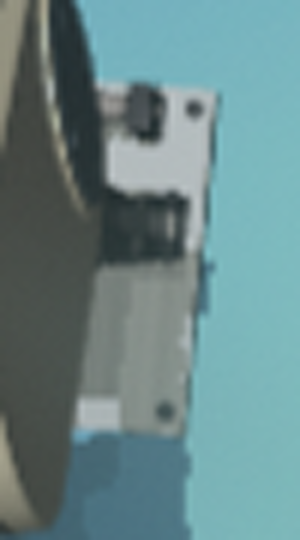

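Contact (6 N) came at a reported z of 0.012. That could be the plate, or the bar top if the tool sits about 30 mm higher than reported. The start image also shows the tips about 30 mm higher than they should be. To tell which it is, I'll probe the bare plate in front of the bar.

```bash
python3 -m inch '[{"dx":0,"dy":0,"dz":-30,"twist":0},{"dx":0,"dy":20,"dz":-10,"twist":0},{"dx":0,"dy":25,"dz":0,"twist":0},{"dx":0,"dy":0,"dz":10,"twist":0},{"dx":0,"dy":0,"dz":15,"twist":0},{"dx":0,"dy":0,"dz":0,"twist":0}]'; python3 -c "
from go import *
to([*hold(-.055,0),.014],86.62)
d=cam('scene'); p=robot.observe()['tcp_pos']; print(proj(d,p),proj(d,p+[0,0,.03])); save(d,'s6.png',(360,130,455,240),7); d=cam('top'); save(d,'t6.png',(205,170,275,280),5)
"
```

```text
time_s: 6.1
tcp_pos: [0.5262, 0.1133, 0.0261]
orientation: [0.004, -0.685, 0.728, 0.0]
contact_force: [-0.3, -0.5, 0.1]
width: -0.002
tcp [0.5262 0.1133 0.0261] tilt [ 0.006  0.006 -1.   ] xang -93.47 | need d(mm) [ 1.2  2.  12.1] twist -0.009 t 6.1 F [-0.3 -0.5  0.1] w -0.002
[404.82615982 204.58651162] [406.5060686 194.9513686]
```

View pics/s6.png

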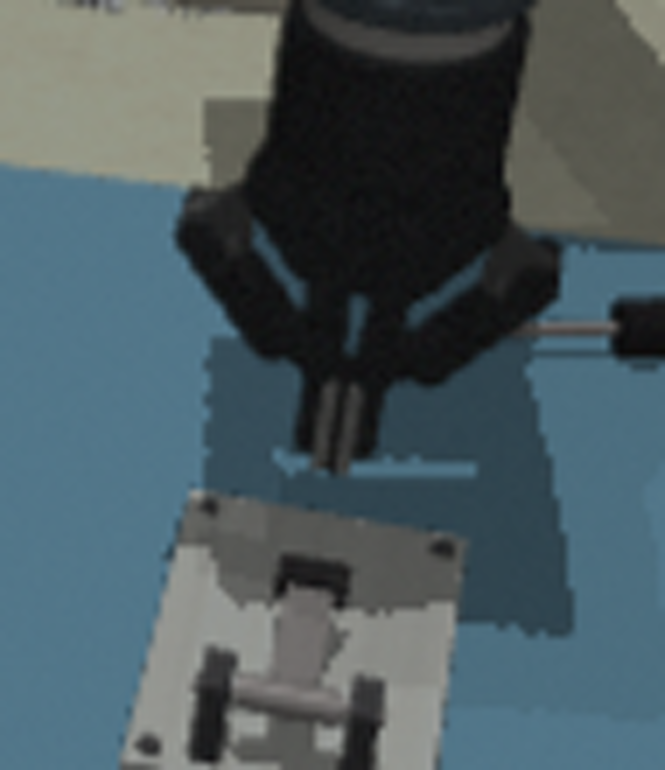

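```bash
python3 -m inch '[{"dx":0,"dy":0,"dz":8,"twist":0},{"dx":0,"dy":0,"dz":6,"twist":0},{"dx":0,"dy":0,"dz":3,"twist":0},{"dx":0,"dy":0,"dz":0,"twist":0}]'; python3 -m inch '[{"dx":0,"dy":0,"dz":3,"twist":0},{"dx":0,"dy":0,"dz":0,"twist":0}]'
```

```text
time_s: 6.7
tcp_pos: [0.5281, 0.1135, 0.0089]
orientation: [0.005, -0.685, 0.728, -0.0]
contact_force: [-0.9, 0.0, -0.4]
width: 0.002
time_s: 6.95
tcp_pos: [0.5282, 0.1136, 0.0059]
orientation: [0.006, -0.685, 0.728, -0.0]
contact_force: [-0.3, 0.2, -0.1]
width: 0.001
```

The reported z is below the plate top and there's still no contact, so the offset is real. Going down in small steps to measure it.

```bash
python3 -m inch '[{"dx":0,"dy":0,"dz":5,"twist":0},{"dx":0,"dy":0,"dz":4,"twist":0},{"dx":0,"dy":0,"dz":0,"twist":0}]'; for i in 1 ; do python3 -m inch '[{"dx":0,"dy":0,"dz":3,"twist":0},{"dx":0,"dy":0,"dz":0,"twist":0}]';python3 -m inch '[{"dx":0,"dy":0,"dz":2,"twist":0},{"dx":0,"dy":0,"dz":0,"twist":0}]'; done
```

```text
time_s: 7.32
tcp_pos: [0.5284, 0.1137, -0.0036]
orientation: [0.006, -0.685, 0.728, -0.001]
contact_force: [-0.9, 0.3, 0.4]
width: 0.002
time_s: 7.58
tcp_pos: [0.5284, 0.1137, -0.0068]
orientation: [0.006, -0.685, 0.728, -0.001]
contact_force: [-0.3, -0.6, 0.1]
width: -0.006
time_s: 7.82
tcp_pos: [0.5285, 0.1137, -0.0089]
orientation: [0.006, -0.685, 0.728, -0.001]
contact_force: [-0.3, -0.6, 0.1]
width: -0.003
```

```bash
python3 -m inch '[{"dx":0,"dy":0,"dz":3,"twist":0},{"dx":0,"dy":0,"dz":0,"twist":0}]';python3 -m inch '[{"dx":0,"dy":0,"dz":2,"twist":0},{"dx":0,"dy":0,"dz":0,"twist":0}]';python3 -c "
from go import *
s=robot.observe(); d=cam('scene'); p=s['tcp_pos']; print(proj(d,p),proj(d,p+[0,0,.03])); save(d,'s7.png',(360,130,455,240),7)
# FK pixel clue
print(s['qpos'],s['contact_force'])
"
```

```text
time_s: 8.07
tcp_pos: [0.5286, 0.1137, -0.012]
orientation: [0.006, -0.685, 0.728, -0.001]
contact_force: [-0.4, -0.0, -0.9]
width: 0.001
time_s: 8.32
tcp_pos: [0.5286, 0.1138, -0.0141]
orientation: [0.006, -0.685, 0.728, -0.001]
contact_force: [-0.4, -0.7, -0.6]
width: -0.002
[402.76006691 217.62677275] [404.36341803 208.45232264]
[0.18680273 0.63687509 1.92178291 0.00957412 0.57257439 1.810447  ] [-0.35169455 -0.68842433 -0.56274396]
```

View pics/s7.png

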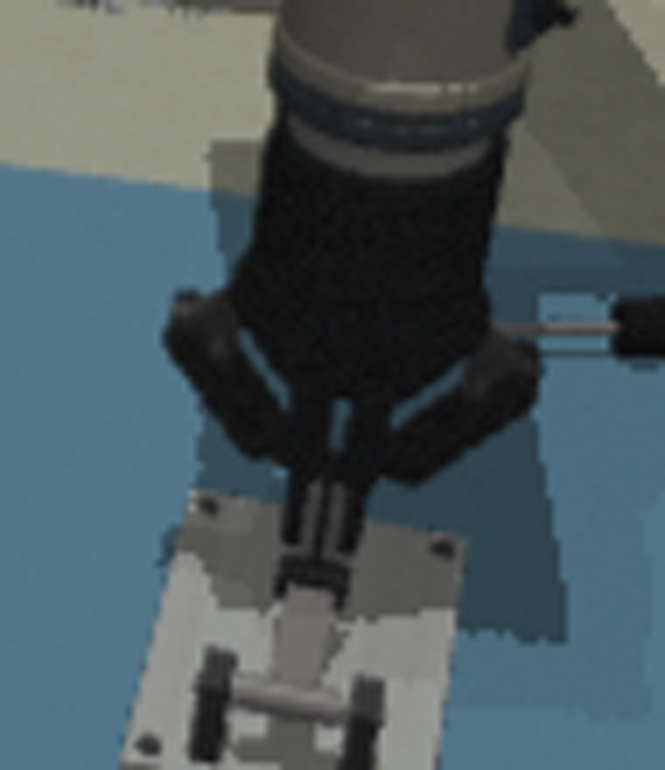

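```bash
python3 -m inch '[{"dx":0,"dy":0,"dz":3,"twist":0},{"dx":0,"dy":0,"dz":0,"twist":0}]';python3 -m inch '[{"dx":0,"dy":0,"dz":2,"twist":0},{"dx":0,"dy":0,"dz":0,"twist":0}]' ; python3 -m inch '[{"dx":0,"dy":0,"dz":1,"twist":0},{"dx":0,"dy":0,"dz":0,"twist":0}]'
```

```text
time_s: 8.62
tcp_pos: [0.5287, 0.1138, -0.0173]
orientation: [0.006, -0.685, 0.728, -0.001]
contact_force: [0.0, 0.0, 0.0]
width: -0.0
time_s: 8.88
tcp_pos: [0.5288, 0.1138, -0.0194]
orientation: [0.006, -0.685, 0.728, -0.001]
contact_force: [-0.5, 0.6, 0.3]
width: 0.004
time_s: 9.12
tcp_pos: [0.5288, 0.1138, -0.0205]
orientation: [0.006, -0.685, 0.728, -0.001]
contact_force: [1.0, 0.8, 0.4]
width: -0.002
```

```bash
python3 -m inch '[{"dx":0,"dy":0,"dz":1.5,"twist":0},{"dx":0,"dy":0,"dz":0,"twist":0}]';python3 -m inch '[{"dx":0,"dy":0,"dz":1.5,"twist":0},{"dx":0,"dy":0,"dz":0,"twist":0}]'
```

```text
time_s: 9.38
tcp_pos: [0.5291, 0.1139, -0.0204]
orientation: [0.006, -0.685, 0.728, -0.001]
contact_force: [-0.5, -0.8, -0.0]
width: 0.0
time_s: 9.62
tcp_pos: [0.5294, 0.114, -0.0205]
orientation: [0.006, -0.685, 0.728, -0.001]
contact_force: [0.6, -0.2, 0.5]
width: 0.0
```

```bash
python3 -c "
from go import *
s=robot.observe(); d=cam('scene'); p=s['tcp_pos']
im=cv2.resize(d['frame'][:,:,::-1],None,fx=9,fy=9,interpolation=cv2.INTER_CUBIC)
def c(q,col):
    u=proj(d,q);print(u.round(1));cv2.circle(im,tuple(int(k*9+4) for k in u),5,col,1)
c([p[0],p[1],.010],(0,0,255));c([p[0],p[1],.02],(0,255,255));c([p[0],p[1],.03],(0,255,0))
cv2.imwrite('pics/s8.png',im[175*9:235*9,365*9:450*9])
print(s['qpos'],s['wrist_torque'],s['joint_efforts'])
"
```

```text
[404.1 210.5]
[404.6 207.4]
[405.2 204.2]
[0.18686192 0.64904316 1.92095218 0.00977776 0.55991504 1.81021181] [ 0.00368899  0.02508519 -0.0261734 ] [-2.90154923e-03 -5.50289333e+01 -1.43008777e+01  1.04945156e-02
  1.36709207e-02  1.27044509e-04]
```

View pics/s8.png

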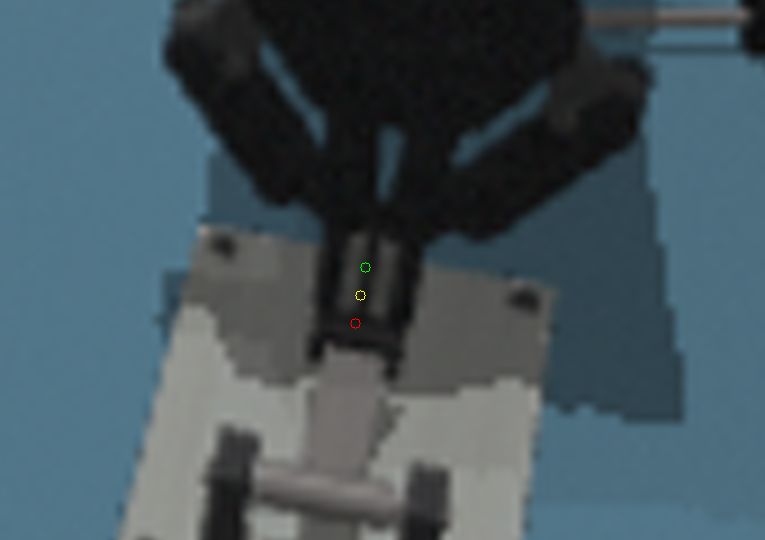

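The tips now sit at about plate height, so the tool really is about 31 mm higher than reported. The bar-top contact gave 31.5 mm, and both pictures agree. I'll correct for that: open and slide forward around the bar at reported z ≈ -0.015.

```bash
python3 -m inch '[{"dx":0,"dy":0,"dz":-6,"twist":0},{"dx":0,"dy":0,"dz":0,"twist":0},{"dx":0,"dy":0,"dz":0,"twist":0},{"dx":0,"dy":0,"dz":0,"twist":0}]' 0.3;python3 -c "
from go import *
to([*hold(-.012,0),-.015],86.62)"
```

```text
time_s: 10.18
tcp_pos: [0.5293, 0.1139, -0.0148]
orientation: [0.006, -0.685, 0.728, -0.001]
contact_force: [0.3, -0.1, -1.2]
width: 0.655
tcp [ 0.5293  0.1139 -0.0148] tilt [ 0.01   0.007 -1.   ] xang -93.48 | need d(mm) [  1.9 -38.    0.6] twist -0.01 t 10.18 F [ 0.3 -0.1 -1.2] w 0.655
```

```bash
python3 -m inch '[{"dx":1,"dy":-13,"dz":0,"twist":0},{"dx":1,"dy":-13,"dz":0,"twist":0},{"dx":0,"dy":-11,"dz":0,"twist":0},{"dx":0,"dy":0,"dz":0,"twist":0}]'; python3 -m inch '[{"dx":0,"dy":0,"dz":0,"twist":0},{"dx":0,"dy":0,"dz":0,"twist":0},{"dx":0,"dy":0,"dz":0,"twist":0},{"dx":0,"dy":0,"dz":0,"twist":0}]' -1;python3 -c "
from go import *
to([*hold(-.012,0),-.015],86.62)"
```

```text
time_s: 10.68
tcp_pos: [0.57, 0.1093, -0.0145]
orientation: [0.007, -0.685, 0.728, -0.001]
contact_force: [-0.5, -0.5, -0.0]
width: 0.658
time_s: 11.18
tcp_pos: [0.5699, 0.1123, -0.014]
orientation: [0.008, -0.685, 0.729, -0.0]
contact_force: [2.1, -2.6, -1.2]
width: 0.268
tcp [ 0.5699  0.1123 -0.014 ] tilt [ 0.013  0.011 -1.   ] xang -93.58 | need d(mm) [2.7 2.6 0.9] twist -0.02 t 11.18 F [ 2.1 -2.6 -1.2] w 0.268
```

The bar is gripped: width 0.268, or about 23 mm. Lifting along the arc.

```bash
python3 -m inch '[{"dx":0,"dy":-0.7,"dz":-9.3,"twist":0},{"dx":0,"dy":-2.1,"dz":-9,"twist":0},{"dx":0,"dy":-3.4,"dz":-8.7,"twist":0},{"dx":0,"dy":-4.6,"dz":-8,"twist":0},{"dx":0,"dy":0,"dz":0,"twist":0}]'; python3 -c "
from go import *
to([*hold(-.001,0),.021],86.62)"
```

```text
time_s: 11.8
tcp_pos: [0.5771, 0.1118, 0.0182]
orientation: [0.006, -0.684, 0.729, 0.002]
contact_force: [3.1, 1.1, -7.7]
width: 0.266
tcp [0.5771 0.1118 0.0182] tilt [ 0.005  0.012 -1.   ] xang -93.68 | need d(mm) [ 2.6 -1.2 -2.9] twist -0.03 t 11.8 F [ 3.1  1.1 -7.7] w 0.266
```

```bash
python3 -m inch '[{"dx":0,"dy":-7.4,"dz":-7.7,"twist":0},{"dx":0,"dy":-6.5,"dz":-6.7,"twist":0},{"dx":0,"dy":-7.4,"dz":-5.6,"twist":0},{"dx":0,"dy":-8.2,"dz":-4.4,"twist":0},{"dx":0,"dy":-6,"dz":-2.5,"twist":0},{"dx":0,"dy":0,"dz":0,"twist":0}]'; python3 -c "
from go import *
s=robot.observe()
to([.5699+.062*(1-np.cos(1.25)),s['tcp_pos'][1],-.014+.062*np.sin(1.25)],86.62)
d=cam('scene'); save(d,'s9.png',(340,80,460,260),4)"
```

```text
time_s: 12.55
tcp_pos: [0.5959, 0.1105, 0.039]
orientation: [-0.007, -0.684, 0.729, 0.014]
contact_force: [4.1, 2.8, -12.7]
width: 0.264
tcp [0.5959 0.1105 0.039 ] tilt [-0.03   0.012 -0.999] xang -93.71 | need d(mm) [ -1.1 -16.2  -6.3] twist -0.033 t 12.55 F [  4.1   2.8 -12.7] w 0.264
```

View pics/s9.png

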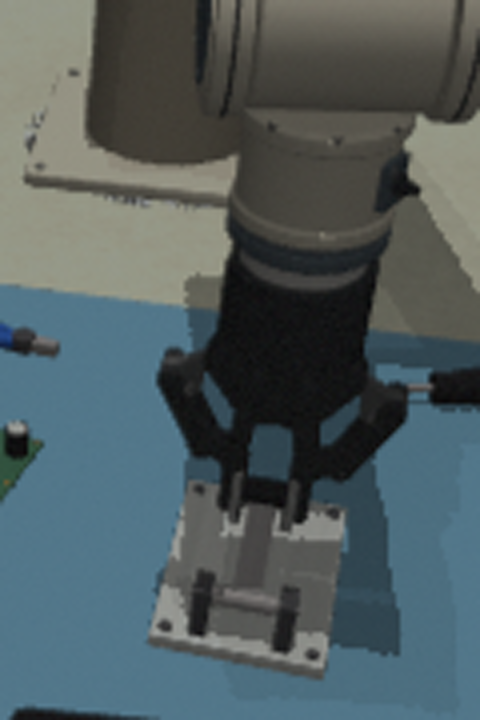

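The clip is pinched and coming up, at about 1.0 rad. Continuing to about 1.25.

```bash
python3 -m inch '[{"dx":0,"dy":-8,"dz":-4.5,"twist":0},{"dx":0,"dy":-9,"dz":-3,"twist":0},{"dx":0,"dy":-8,"dz":-1.5,"twist":0},{"dx":0,"dy":0,"dz":0,"twist":0}]'; python3 -c "
from go import *
s=robot.observe()
to([.5699+.062*(1-np.cos(1.25)),s['tcp_pos'][1],-.014+.062*np.sin(1.25)],86.62)"
```

```text
time_s: 13.1
tcp_pos: [0.6099, 0.1095, 0.0453]
orientation: [-0.016, -0.683, 0.73, 0.023]
contact_force: [2.2, 3.9, -13.2]
width: 0.266
tcp [0.6099 0.1095 0.0453] tilt [-0.054  0.012 -0.998] xang -93.81 | need d(mm) [-0.2 -2.5  0.4] twist -0.043 t 13.1 F [  2.2   3.9 -13.2] w 0.266
```

```bash
python3 -m inch '[{"dx":0,"dy":0,"dz":0,"twist":0},{"dx":0,"dy":0,"dz":0,"twist":0},{"dx":0,"dy":0,"dz":0,"twist":0}]' 0.3;  python3 -m inch '[{"dx":0,"dy":0,"dz":-25,"twist":0},{"dx":0,"dy":0,"dz":-25,"twist":0},{"dx":0,"dy":10,"dz":-20,"twist":0},{"dx":0,"dy":0,"dz":0,"twist":0}]' 0.3; python3 -c "
from go import *
to([.5318,-.2976,.08],90-.44)
d=cam('scene'); save(d,'s10.png',(340,80,460,260),4)"
```

```text
time_s: 13.48
tcp_pos: [0.613, 0.1086, 0.0479]
orientation: [-0.014, -0.683, 0.73, 0.02]
contact_force: [-0.8, 0.4, -0.0]
width: 0.652
time_s: 13.98
tcp_pos: [0.608, 0.1078, 0.1218]
orientation: [-0.012, -0.683, 0.73, 0.019]
contact_force: [-0.5, -0.8, -0.1]
width: 0.652
tcp [0.608  0.1078 0.1218] tilt [-0.044  0.011 -0.999] xang -93.81 | need d(mm) [409.9  47.4  40.6] twist -0.337 t 13.97 F [-0.5 -0.8 -0.1] w 0.652
```

View pics/s10.png

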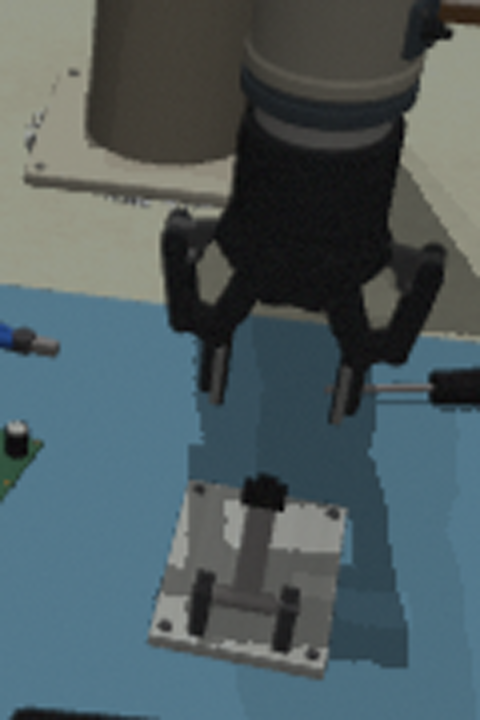

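The clip stays raised; its bar is at crop (264,493). Moving on to the relay board.

```bash
python3 -m inch '[{"dx":46,"dy":6,"dz":0,"twist":-0.1},{"dx":46,"dy":6,"dz":0,"twist":-0.1},{"dx":46,"dy":6,"dz":0,"twist":-0.1},{"dx":46,"dy":6,"dz":0,"twist":0},{"dx":46,"dy":6,"dz":0,"twist":0},{"dx":46,"dy":6,"dz":0,"twist":0},{"dx":46,"dy":6,"dz":0,"twist":0},{"dx":46,"dy":6,"dz":0,"twist":0},{"dx":30,"dy":3,"dz":0,"twist":0},{"dx":0,"dy":0,"dz":0,"twist":0}]'; python3 -c "
from go import *
to([.5318,-.2976,.05],90-.44)
d=cam('top'); save(d,'t11.png',(200,160,430,280),3)
d=cam('scene'); save(d,'s11.png',(220,120,460,260),3)"
```

```text
time_s: 15.28
tcp_pos: [0.5448, -0.3017, 0.1085]
orientation: [-0.014, -0.703, 0.71, 0.023]
contact_force: [-0.6, -0.0, -0.2]
width: 0.651
tcp [ 0.5448 -0.3017  0.1085] tilt [-0.052  0.012 -0.999] xang -90.59 | need d(mm) [-3.3 10.  59.1] twist -0.015 t 15.28 F [-0.6 -0.  -0.2] w 0.651
```

View pics/s11.png

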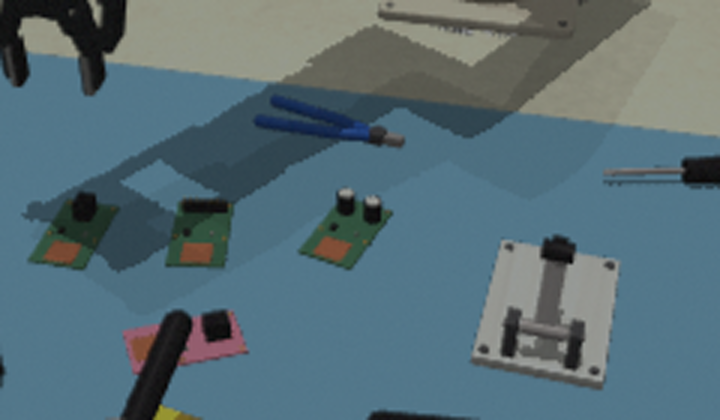

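View pics/t11.png

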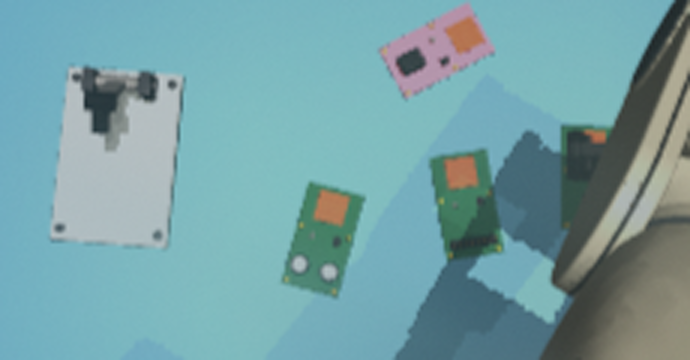

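The clip is clearly raised in both views, with its bar near (105,110) in the top crop. Aligning over the relay and lowering partway.

```bash
python3 -m inch '[{"dx":-4,"dy":9,"dz":25,"twist":0},{"dx":0,"dy":0,"dz":25,"twist":0},{"dx":0,"dy":0,"dz":25,"twist":0},{"dx":0,"dy":0,"dz":0,"twist":0}]'; python3 -c "
from go import *
to([.529,-.2966,-.022],90-.44)
d=cam('scene'); save(d,'s12.png',(200,120,320,230),6)"
```

```text
time_s: 15.88
tcp_pos: [0.5327, -0.2889, 0.0316]
orientation: [-0.014, -0.706, 0.708, 0.024]
contact_force: [0.3, -0.7, -0.5]
width: 0.651
tcp [ 0.5327 -0.2889  0.0316] tilt [-0.053  0.014 -0.998] xang -90.17 | need d(mm) [ 8.5  0.8 53.6] twist 0.027 t 15.88 F [ 0.3 -0.7 -0.5] w 0.651
```

View pics/s12.png

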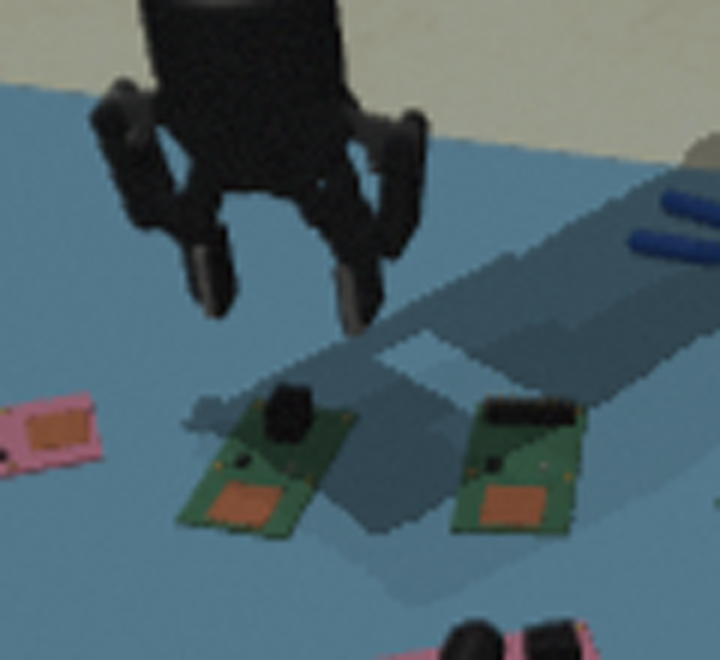

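```bash
python3 -m inch '[{"dx":5,"dy":0,"dz":15,"twist":0},{"dx":3,"dy":0,"dz":12,"twist":0},{"dx":0,"dy":0,"dz":0,"twist":0}]'; python3 -c "
from go import *
to([.529,-.2966,-.022],90-.44)
d=cam('scene'); save(d,'s13.png',(210,140,310,220),7)"
```

```text
time_s: 16.3
tcp_pos: [0.5341, -0.2977, 0.0061]
orientation: [-0.013, -0.706, 0.707, 0.021]
contact_force: [0.6, 0.4, -0.5]
width: 0.652
tcp [ 0.5341 -0.2977  0.0061] tilt [-0.048  0.011 -0.999] xang -90.1 | need d(mm) [-0.8  3.7 28.3] twist 0.034 t 16.3 F [ 0.6  0.4 -0.5] w 0.652
```

View pics/s13.png

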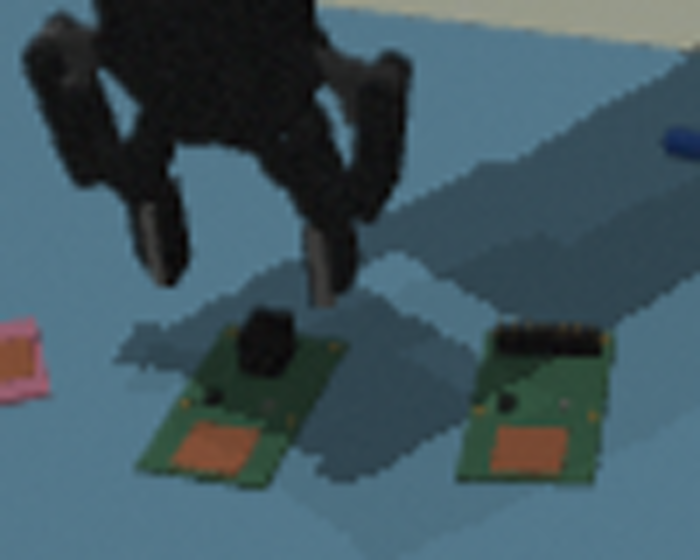

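```bash
python3 -c "
from go import *
s=robot.observe(); d=cam('scene'); p=s['tcp_pos'];z=rot(s['orientation']).as_matrix()
im=cv2.resize(d['frame'][:,:,::-1],None,fx=9,fy=9,interpolation=cv2.INTER_CUBIC)
def c(q,col):
    u=proj(d,q);cv2.circle(im,tuple(int(k*9+4) for k in u),4,col,1); return u.round(1)
print('tips', [c(p-z[:,2]*(.031+b)+z[:,0]*k*.0275-z[:,1]*.011,(0,0,255)) for b in (0.006,) for k in (-1,0,1)])
for q in [(-.036,-.008),(-.036,.008),(-.016,-.008),(-.016,.008)]:
  c([.5579+q[0],-.2978+q[1],.0204],(0,255,255))
for q in [(-.045,-.025),(-.045,.025),(.045,-.025),(.045,.025)]:
  c([.5579+q[0],-.2978+q[1],.0024],(0,255,0))
cv2.imwrite('pics/s14.png',im[150*9:215*9,215*9:300*9])"
```

```text
tips [array([253.6, 182.9]), array([243.5, 181.5]), array([233.5, 180.2])]
```

View pics/s14.png

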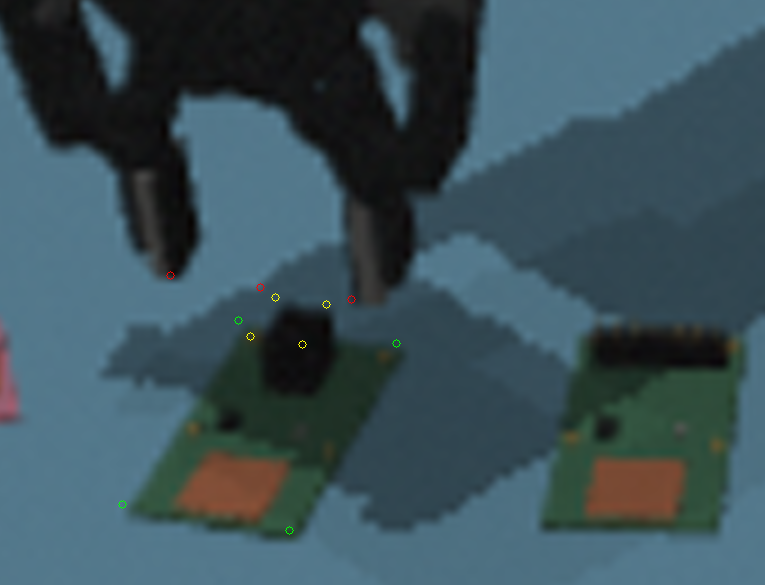

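Once the shared ~1 px camera bias is allowed for, the gripper is aligned with the relay. Descending and gripping.

```bash
python3 -m inch '[{"dx":-1,"dy":2,"dz":12,"twist":0.03},{"dx":0,"dy":0,"dz":9,"twist":0},{"dx":0,"dy":0,"dz":5,"twist":0},{"dx":0,"dy":0,"dz":0,"twist":0}]'; python3 -m inch '[{"dx":0,"dy":0,"dz":3,"twist":0},{"dx":0,"dy":0,"dz":0,"twist":0}]'; python3 -c "
from go import *
to([.529,-.2966,-.022],90-.44)
d=cam('scene'); save(d,'s15.png',(210,140,310,220),7)"
```

```text
time_s: 16.9
tcp_pos: [0.5312, -0.2967, -0.0204]
orientation: [-0.013, -0.704, 0.709, 0.02]
contact_force: [0.2, -0.3, 0.4]
width: 0.646
time_s: 17.15
tcp_pos: [0.5313, -0.2967, -0.0234]
orientation: [-0.013, -0.704, 0.709, 0.02]
contact_force: [-0.7, 0.3, -1.4]
width: 0.649
tcp [ 0.5313 -0.2967 -0.0234] tilt [-0.047  0.01  -0.999] xang -90.42 | need d(mm) [-0.1  2.4 -1.3] twist 0.002 t 17.15 F [-0.7  0.3 -1.4] w 0.649
```

View pics/s15.png

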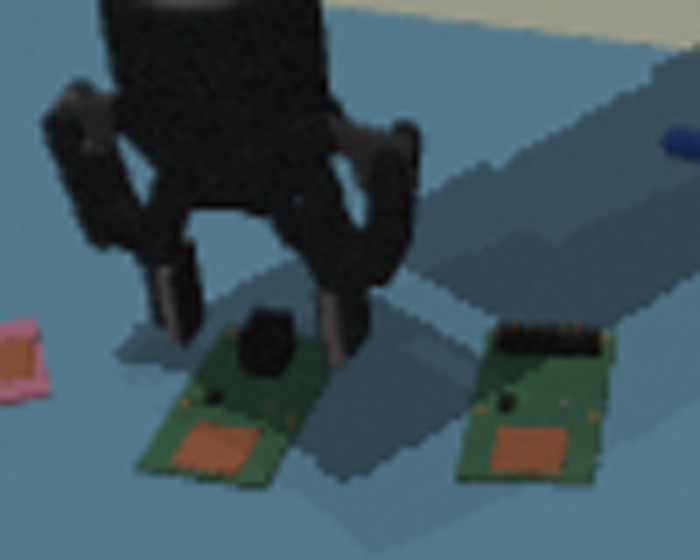

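The fingers straddle the relay: tips at crop (180,340) and (335,362), relay at (268,340). Lowering 2 mm more, then closing.

```bash
python3 -m inch '[{"dx":0,"dy":0,"dz":2,"twist":0},{"dx":0,"dy":0,"dz":0,"twist":0}]'; python3 -m inch '[{"dx":0,"dy":0,"dz":0,"twist":0},{"dx":0,"dy":0,"dz":0,"twist":0},{"dx":0,"dy":0,"dz":0,"twist":0},{"dx":0,"dy":0,"dz":0,"twist":0},{"dx":0,"dy":0,"dz":0,"twist":0}]' -1; python3 -m inch '[{"dx":0,"dy":0,"dz":-15,"twist":0},{"dx":0,"dy":0,"dz":-25,"twist":0},{"dx":0,"dy":0,"dz":-25,"twist":0},{"dx":0,"dy":0,"dz":0,"twist":0}]';  python3 -c "
from go import *
to([*hold(-.066,.0026),.05],86.62)
d=cam('scene'); save(d,'s16.png',(210,120,310,220),6)"
```

```text
time_s: 17.45
tcp_pos: [0.5317, -0.2969, -0.025]
orientation: [-0.013, -0.704, 0.709, 0.02]
contact_force: [0.6, 0.2, -0.4]
width: 0.649
time_s: 18.08
tcp_pos: [0.532, -0.2971, -0.0246]
orientation: [-0.013, -0.704, 0.709, 0.019]
contact_force: [0.7, -0.5, -0.2]
width: 0.164
time_s: 18.58
tcp_pos: [0.5351, -0.2977, 0.0439]
orientation: [-0.013, -0.704, 0.709, 0.019]
contact_force: [0.4, -0.2, -0.2]
width: 0.17
tcp [ 0.5351 -0.2977  0.0439] tilt [-0.045  0.009 -0.999] xang -90.42 | need d(mm) [-413.1   24.8   -1.2] twist 0.296 t 18.57 F [ 0.4 -0.2 -0.2] w 0.17
```

View pics/s16.png

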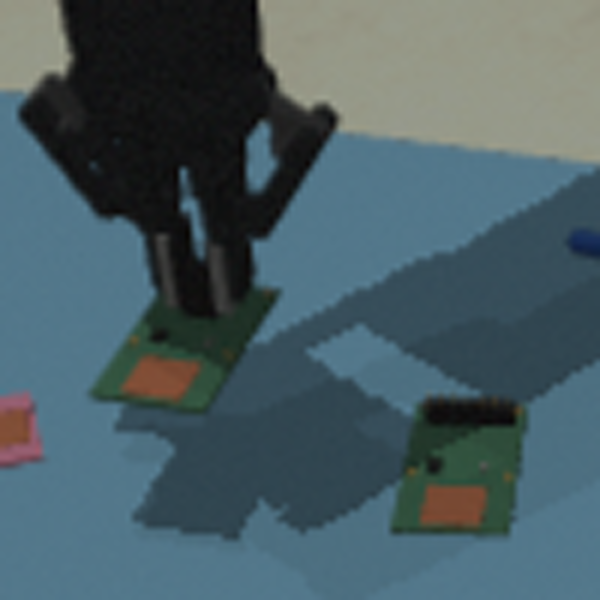

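The board is held and level. Carrying it to the holder front, relay end towards the robot.

```bash
python3 -m inch '[{"dx":-40,"dy":3,"dz":0,"twist":0.1},{"dx":-46,"dy":3,"dz":0,"twist":0.1},{"dx":-46,"dy":3,"dz":2,"twist":0.1},{"dx":-46,"dy":3,"dz":2,"twist":0},{"dx":-46,"dy":3,"dz":2,"twist":0},{"dx":-46,"dy":3,"dz":3,"twist":0},{"dx":-46,"dy":3,"dz":3,"twist":0},{"dx":-30,"dy":3,"dz":3,"twist":0},{"dx":0,"dy":0,"dz":0,"twist":0}]'; python3 -c "
from go import *
to([*hold(-.066,.0026),.02],86.64)
d=cam('scene'); save(d,'s17.png',(330,120,460,260),4)
d=cam('top'); save(d,'t17.png',(200,140,300,280),4)"
```

```text
time_s: 19.75
tcp_pos: [0.5202, 0.0597, 0.0237]
orientation: [-0.017, -0.684, 0.729, 0.024]
contact_force: [-0.1, -1.8, 0.1]
width: 0.164
tcp [0.5202 0.0597 0.0237] tilt [-0.057  0.011 -0.998] xang -93.67 | need d(mm) [-55.2  10.2   4.8] twist -0.031 t 19.75 F [-0.1 -1.8  0.1] w 0.164
```

View pics/s17.png

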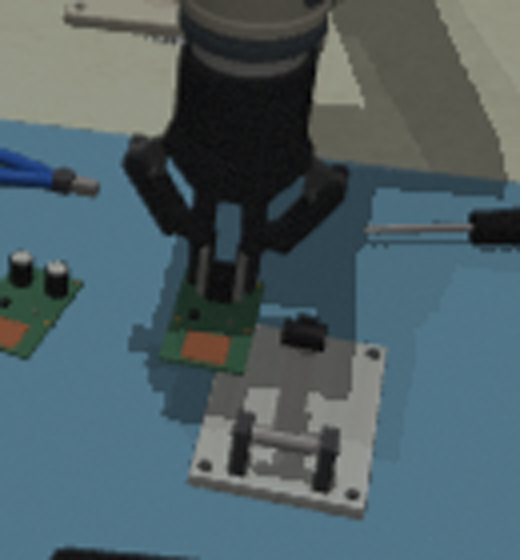

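```bash
python3 -m inch '[{"dx":-20,"dy":5,"dz":4,"twist":0},{"dx":-20,"dy":5,"dz":4,"twist":0},{"dx":-14,"dy":1,"dz":2,"twist":-0.03},{"dx":0,"dy":0,"dz":0,"twist":0}]'; python3 -c "
from go import *
to([*hold(-.066,.0026),-.0135],86.64)"
```

```text
time_s: 20.35
tcp_pos: [0.5129, 0.1114, 0.0142]
orientation: [-0.017, -0.684, 0.729, 0.024]
contact_force: [0.8, -0.5, -0.6]
width: 0.168
tcp [0.5129 0.1114 0.0142] tilt [-0.057  0.011 -0.998] xang -93.71 | need d(mm) [-3.9 -1.9 27.7] twist -0.035 t 20.35 F [ 0.8 -0.5 -0.6] w 0.168
```

```bash
python3 -m inch '[{"dx":-3,"dy":-1,"dz":8,"twist":-0.04},{"dx":-1,"dy":-1,"dz":8,"twist":0},{"dx":0,"dy":0,"dz":6,"twist":0},{"dx":0,"dy":0,"dz":0,"twist":0}]'; python3 -c "
from go import *
to([*hold(-.066,.0026),-.0135],86.64)
d=cam('scene'); save(d,'s18.png',(350,140,450,260),5)
d=cam('top'); save(d,'t18.png',(200,150,290,270),5)"
```

```text
time_s: 20.85
tcp_pos: [0.5141, 0.1147, -0.0096]
orientation: [-0.017, -0.686, 0.727, 0.024]
contact_force: [-0.2, -0.8, -0.9]
width: 0.164
tcp [ 0.5141  0.1147 -0.0096] tilt [-0.058  0.01  -0.998] xang -93.32 | need d(mm) [-0.7  0.5  3.9] twist 0.004 t 20.85 F [-0.2 -0.8 -0.9] w 0.164
```

View pics/s18.png

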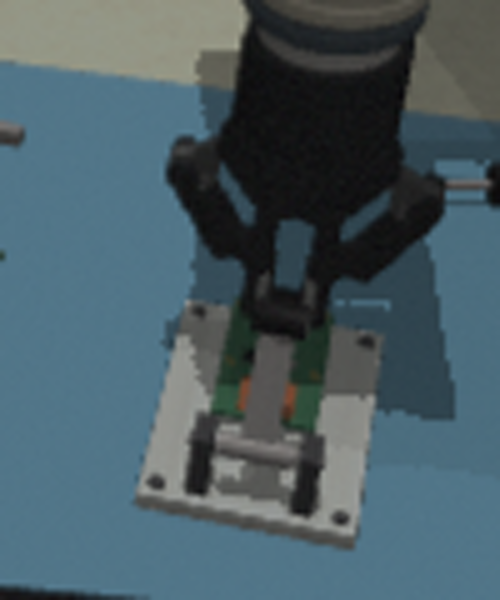

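View pics/t18.png

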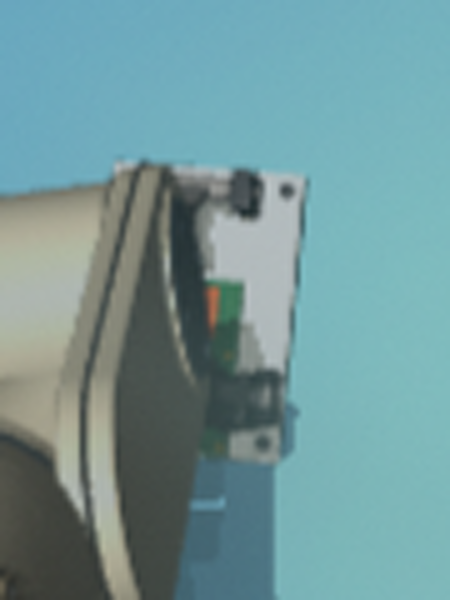

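The board sits centred under the raised clip. Lowering until it touches.

```bash
python3 -m inch '[{"dx":0,"dy":0,"dz":3,"twist":0},{"dx":0,"dy":0,"dz":0,"twist":0}]'; python3 -m inch '[{"dx":0,"dy":0,"dz":1.5,"twist":0},{"dx":0,"dy":0,"dz":0,"twist":0}]';python3 -m inch '[{"dx":0,"dy":0,"dz":1,"twist":0},{"dx":0,"dy":0,"dz":0,"twist":0}]'
```

```text
time_s: 21.2
tcp_pos: [0.5146, 0.1148, -0.0119]
orientation: [-0.017, -0.686, 0.727, 0.023]
contact_force: [0.1, -0.4, -1.0]
width: 0.166
time_s: 21.45
tcp_pos: [0.5147, 0.1149, -0.0133]
orientation: [-0.016, -0.686, 0.727, 0.023]
contact_force: [-0.8, -0.5, -0.8]
width: 0.168
time_s: 21.7
tcp_pos: [0.5147, 0.1149, -0.0142]
orientation: [-0.016, -0.686, 0.727, 0.023]
contact_force: [-0.6, -0.4, 0.7]
width: 0.165
```

```bash
python3 -m inch '[{"dx":0,"dy":0,"dz":1,"twist":0},{"dx":0,"dy":0,"dz":0,"twist":0}]'; python3 -m inch '[{"dx":0,"dy":0,"dz":0,"twist":0},{"dx":0,"dy":0,"dz":0,"twist":0},{"dx":0,"dy":0,"dz":0,"twist":0}]' 0.0;python3 -m inch '[{"dx":0,"dy":0,"dz":-15,"twist":0},{"dx":0,"dy":0,"dz":-20,"twist":0},{"dx":0,"dy":10,"dz":-30,"twist":0},{"dx":0,"dy":30,"dz":-30,"twist":0},{"dx":-30,"dy":30,"dz":-30,"twist":0},{"dx":-50,"dy":30,"dz":-20,"twist":0},{"dx":-50,"dy":0,"dz":0,"twist":0},{"dx":0,"dy":0,"dz":0,"twist":0}]'; python3 -c "
from go import *
to([*hold(-.012,.0026),.1],86.64)
d=cam('scene'); save(d,'s19.png',(350,140,450,260),5)
d=cam('top'); save(d,'t19.png',(190,150,290,270),5)"
```

```text
time_s: 21.95
tcp_pos: [0.5148, 0.115, -0.0144]
orientation: [-0.016, -0.686, 0.727, 0.023]
contact_force: [-1.1, -0.2, 0.4]
width: 0.167
time_s: 22.32
tcp_pos: [0.5149, 0.115, -0.0146]
orientation: [-0.016, -0.686, 0.727, 0.023]
contact_force: [0.8, -0.5, 0.2]
width: 0.505
time_s: 23.32
tcp_pos: [0.4308, 0.2528, 0.1489]
orientation: [-0.012, -0.685, 0.728, 0.022]
contact_force: [-0.4, -0.5, 0.2]
width: 0.496
tcp [0.4308 0.2528 0.1489] tilt [-0.047  0.015 -0.999] xang -93.48 | need d(mm) [ 132.5 -146.8   40.3] twist -0.012 t 23.32 F [-0.4 -0.5  0.2] w 0.496
```

View pics/s19.png

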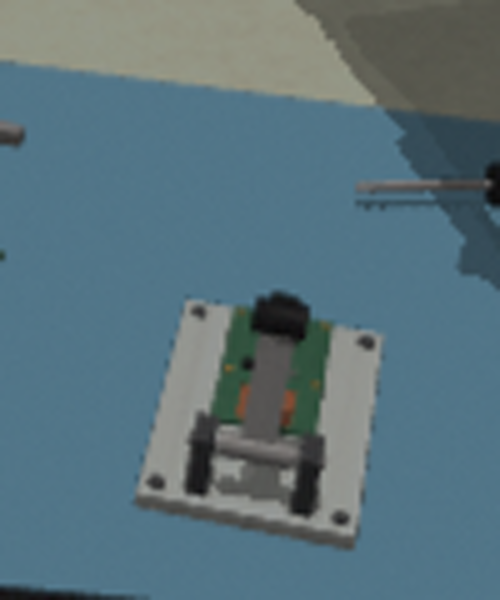

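View pics/t19.png

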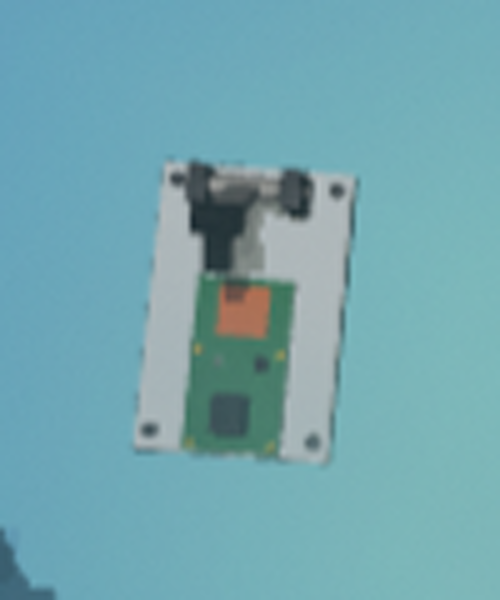

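The board lies flat and square on the plate, relay to the front. Measuring its pose relative to the holder.

```bash
python3 -c "
from m import *
import pickle
d=pickle.load(open('top0.pkl','rb'))
f=lambda P:[((x+.5)/5-.5+190,(y+.5)/5-.5+150) for x,y in P]
t,a=fit(d,f([(168,160),(356,177),(330,463),(134,450)]),[(.065,.05),(.065,-.05),(-.085,-.05),(-.085,.05)],.010)
b,ba=fit(d,f([(200,277),(295,284),(278,461),(183,452)]),[(.045,.025),(.045,-.025),(-.045,-.025),(-.045,.025)],.0124)
R_=np.array([[np.cos(a),np.sin(a)],[-np.sin(a),np.cos(a)]]);print('board in holder mm',R_@(b-t)*1000,'yaw',np.degrees(ba-a))
u=f([(244,311)])[0];print('patch in holder',R_@(unproj(d,*u,.0124)[:2]-t)*1000)"
```

```text
fit o [0.5792 0.1086] yaw deg -3.6 resid mm [[0.7, -0.7], [-0.6, 0.7], [0.6, -0.4], [-0.6, 0.3]] edges [151, 99, 149, 101]
fit o [0.5395 0.1117] yaw deg -3.33 resid mm [[0.4, -0.2], [0.4, 0.5], [-0.9, 0.5], [0.1, -0.8]] edges [90, 49, 91, 49]
board in holder mm [-39.77005437   0.58122966] yaw 0.27014868855117513
patch in holder [-10.29878958   1.09412313]
```

The board is 0.6 mm off centre, its x is -39.8 mm as intended, and yaw is 0.3°. Going back to the raised bar.

```bash
python3 -m inch '[{"dx":30,"dy":-35,"dz":0,"twist":0},{"dx":35,"dy":-40,"dz":0,"twist":0},{"dx":35,"dy":-40,"dz":0,"twist":0},{"dx":30,"dy":-40,"dz":0,"twist":0},{"dx":5,"dy":-20,"dz":0,"twist":0},{"dx":0,"dy":0,"dz":0,"twist":0}]' 0.3; python3 -c "
from go import *
to([.6125,.1105,.0455],86.64)"
```

```text
time_s: 24.18
tcp_pos: [0.5973, 0.0906, 0.1366]
orientation: [-0.016, -0.682, 0.731, 0.023]
contact_force: [-0.8, -0.5, -0.5]
width: 0.651
tcp [0.5973 0.0906 0.1366] tilt [-0.056  0.012 -0.998] xang -93.99 | need d(mm) [-20.2 -18.9  90.3] twist -0.063 t 24.18 F [-0.8 -0.5 -0.5] w 0.651
```

```bash
python3 -m inch '[{"dx":-12,"dy":-10,"dz":10,"twist":-0.05},{"dx":-8,"dy":-8,"dz":15,"twist":0},{"dx":0,"dy":0,"dz":0,"twist":0}]' 0.3; python3 -c "
from go import *
to([.6125,.1105,.0455],86.64)
d=cam('scene'); save(d,'s20.png',(350,110,450,260),4)"
```

```text
time_s: 24.55
tcp_pos: [0.6133, 0.1111, 0.1083]
orientation: [-0.018, -0.685, 0.728, 0.024]
contact_force: [0.6, -0.1, 0.3]
width: 0.646
tcp [0.6133 0.1111 0.1083] tilt [-0.059  0.011 -0.998] xang -93.46 | need d(mm) [ 1.2 -3.  62.7] twist -0.01 t 24.55 F [ 0.6 -0.1  0.3] w 0.646
```

View pics/s20.png

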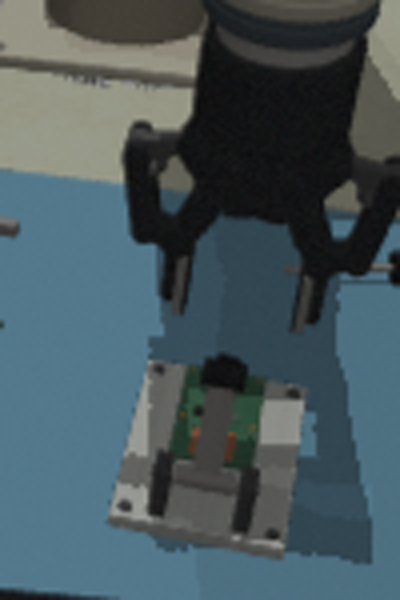

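The fingers are lined up above the bar. Descending and pinching.

```bash
python3 -m inch '[{"dx":1,"dy":-1,"dz":22,"twist":0},{"dx":0,"dy":-1,"dz":22,"twist":0},{"dx":0,"dy":-1,"dz":14,"twist":0},{"dx":0,"dy":0,"dz":2,"twist":0},{"dx":0,"dy":0,"dz":0,"twist":0}]' 0.3; python3 -c "
from go import *
to([.6115,.1105,.0455],86.64)
d=cam('scene'); save(d,'s21.png',(350,110,450,260),4)"
```

```text
time_s: 25.22
tcp_pos: [0.6128, 0.1125, 0.0489]
orientation: [-0.017, -0.687, 0.727, 0.023]
contact_force: [-0.4, 0.5, -0.1]
width: 0.652
tcp [0.6128 0.1125 0.0489] tilt [-0.056  0.011 -0.998] xang -93.26 | need d(mm) [2.1 1.  3.4] twist 0.01 t 25.23 F [-0.4  0.5 -0.1] w 0.652
```

View pics/s21.png

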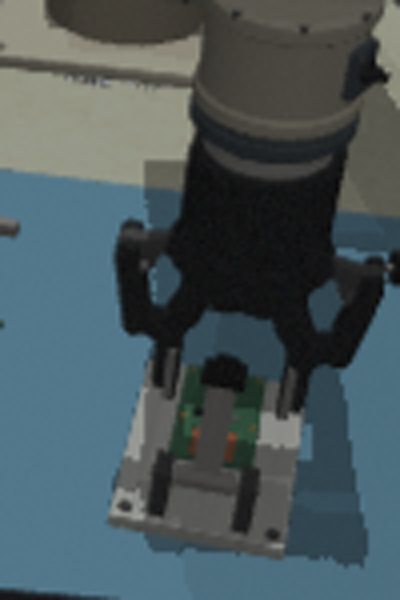

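```bash
python3 -m inch '[{"dx":1.5,"dy":1,"dz":3,"twist":0},{"dx":0,"dy":0,"dz":0,"twist":0}]' 0.3;  python3 -m inch '[{"dx":0,"dy":0,"dz":0,"twist":0},{"dx":0,"dy":0,"dz":0,"twist":0},{"dx":0,"dy":0,"dz":0,"twist":0},{"dx":0,"dy":0,"dz":0,"twist":0}]' -1; python3 -c "
from go import *
to([.6115,.1105,.0455],86.64)"
```

```text
time_s: 25.52
tcp_pos: [0.6124, 0.111, 0.0471]
orientation: [-0.016, -0.687, 0.727, 0.023]
contact_force: [0.6, -0.2, 0.1]
width: 0.651
time_s: 26.02
tcp_pos: [0.6121, 0.1094, 0.0478]
orientation: [-0.017, -0.687, 0.726, 0.022]
contact_force: [0.2, 0.6, -0.5]
width: 0.255
tcp [0.6121 0.1094 0.0478] tilt [-0.055  0.009 -0.998] xang -93.22 | need d(mm) [-1.1  0.6  2.3] twist 0.014 t 26.02 F [ 0.2  0.6 -0.5] w 0.255
```

```bash
python3 -m inch '[{"dx":0,"dy":8.3,"dz":3.5,"twist":0},{"dx":0,"dy":7.7,"dz":4.9,"twist":0},{"dx":0,"dy":6.9,"dz":6,"twist":0},{"dx":0,"dy":5.8,"dz":7,"twist":0},{"dx":0,"dy":0,"dz":0,"twist":0}]'; python3 -c "
from go import *
to([.6121-.062*(np.cos(.6)-np.cos(1.2)),.112,.0478-.062*(np.sin(1.2)-np.sin(.6))],86.64)"
```

```text
time_s: 26.65
tcp_pos: [0.59, 0.1108, 0.0339]
orientation: [-0.01, -0.688, 0.726, 0.015]
contact_force: [1.2, -2.6, 1.0]
width: 0.261
tcp [0.59   0.1108 0.0339] tilt [-0.035  0.009 -0.999] xang -93.12 | need d(mm) [-0.7  6.3  9.1] twist 0.024 t 26.65 F [ 1.2 -2.6  1. ] w 0.261
```

```bash
python3 -m inch '[{"dx":0,"dy":3.8,"dz":5,"twist":0},{"dx":0,"dy":4.5,"dz":6.5,"twist":0},{"dx":0,"dy":4.6,"dz":8,"twist":0},{"dx":0,"dy":3.4,"dz":8.7,"twist":0},{"dx":0,"dy":0,"dz":0,"twist":0}]'; python3 -c "
from go import *
to([.6121-.062*(np.cos(.1)-np.cos(1.2)),.112,.0478-.062*(np.sin(1.2)-np.sin(.1))],86.64)
d=cam('scene'); save(d,'s22.png',(350,110,450,260),4)"
```

```text
time_s: 27.28
tcp_pos: [0.5745, 0.1117, 0.0113]
orientation: [-0.007, -0.688, 0.726, 0.013]
contact_force: [0.2, -1.8, 4.6]
width: 0.256
tcp [0.5745 0.1117 0.0113] tilt [-0.027  0.009 -1.   ] xang -93.06 | need d(mm) [-0.1  1.2 15.1] twist 0.03 t 27.27 F [ 0.2 -1.8  4.6] w 0.256
```

View pics/s22.png

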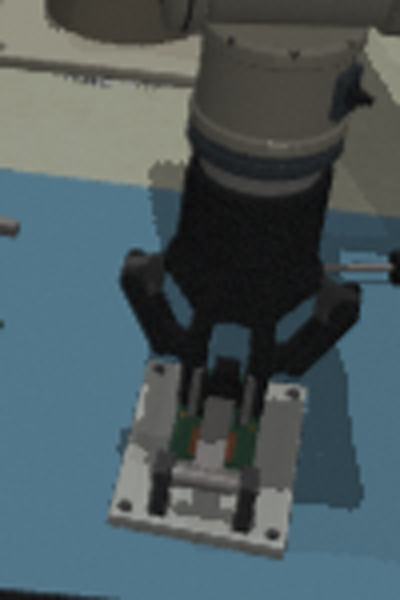

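```bash
python3 -m inch '[{"dx":0,"dy":0.6,"dz":6,"twist":0},{"dx":0,"dy":0.4,"dz":6,"twist":0},{"dx":0,"dy":0,"dz":5,"twist":0},{"dx":0,"dy":0,"dz":0,"twist":0}]';python3 -m inch '[{"dx":0,"dy":0,"dz":3,"twist":0},{"dx":0,"dy":0,"dz":0,"twist":0}]'; python3 -c "
from go import *
to([.57,.112,-.0105],86.64)"
```

```text
time_s: 27.82
tcp_pos: [0.5698, 0.112, -0.0038]
orientation: [-0.008, -0.688, 0.725, 0.014]
contact_force: [0.9, -2.6, 5.4]
width: 0.254
time_s: 28.08
tcp_pos: [0.5698, 0.112, -0.0045]
orientation: [-0.008, -0.688, 0.725, 0.013]
contact_force: [-2.5, -2.4, 6.2]
width: 0.259
tcp [ 0.5698  0.112  -0.0045] tilt [-0.03   0.008 -1.   ] xang -92.98 | need d(mm) [ 0.1 -0.4  6. ] twist 0.038 t 28.07 F [-2.5 -2.4  6.2] w 0.259
```

```bash
python3 -m inch '[{"dx":0,"dy":0,"dz":0,"twist":0},{"dx":0,"dy":0,"dz":0,"twist":0},{"dx":0,"dy":0,"dz":0,"twist":0},{"dx":0,"dy":0,"dz":0,"twist":0}]' 0.3; python3 -m inch '[{"dx":0,"dy":0,"dz":-20,"twist":0},{"dx":0,"dy":0,"dz":-35,"twist":0},{"dx":0,"dy":10,"dz":-40,"twist":0},{"dx":-10,"dy":30,"dz":-30,"twist":0},{"dx":-40,"dy":30,"dz":-20,"twist":0},{"dx":-45,"dy":30,"dz":0,"twist":0},{"dx":-45,"dy":30,"dz":0,"twist":0},{"dx":-20,"dy":20,"dz":0,"twist":0},{"dx":0,"dy":0,"dz":0,"twist":0}]'; python3 -c "
from go import *
to([*hold(-.012,.0026),.1],86.64)
d=cam('scene'); save(d,'s23.png',(350,160,450,260),6)
d=cam('top'); save(d,'t23.png',(190,150,290,250),6)"
```

```text
time_s: 28.58
tcp_pos: [0.5686, 0.1124, -0.0052]
orientation: [-0.009, -0.688, 0.725, 0.014]
contact_force: [0.1, 0.7, -0.1]
width: 0.649
time_s: 29.7
tcp_pos: [0.4316, 0.2844, 0.1619]
orientation: [-0.002, -0.688, 0.726, 0.012]
contact_force: [0.7, 0.3, 0.3]
width: 0.648
tcp [0.4316 0.2844 0.1619] tilt [-0.02   0.015 -1.   ] xang -93.1 | need d(mm) [ 165.3 -146.    56.7] twist 0.026 t 29.7 F [0.7 0.3 0.3] w 0.648
```

View pics/s23.png

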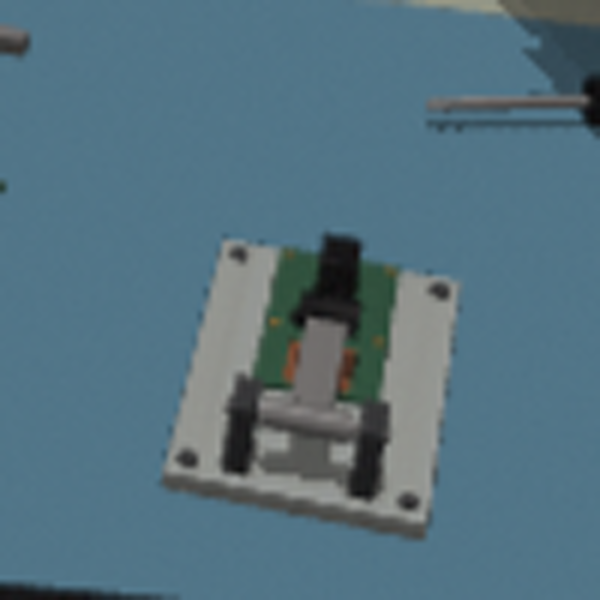

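View pics/t23.png

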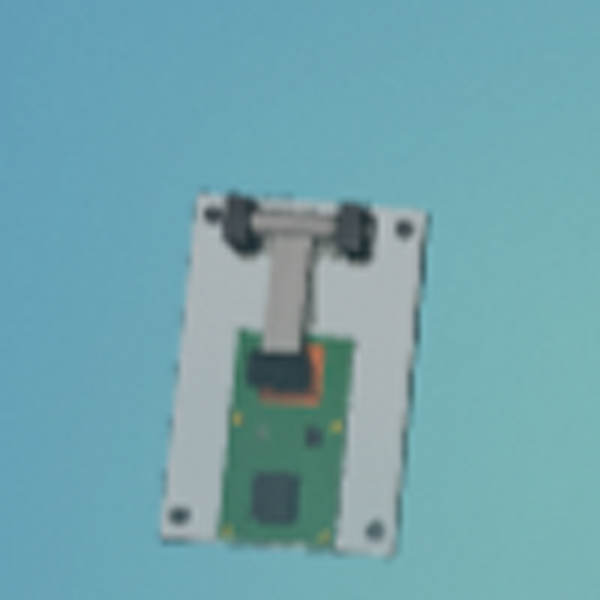

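The clip is shut on the board. Its bar is at (280,371) in the top crop, over the copper. Checking the numbers.

```bash
python3 -m inch '[{"dx":0,"dy":0,"dz":0,"twist":0},{"dx":0,"dy":0,"dz":0,"twist":0},{"dx":0,"dy":0,"dz":0,"twist":0},{"dx":0,"dy":0,"dz":0,"twist":0}]'; python3 -c "
from m import *
import pickle
d=pickle.load(open('top0.pkl','rb'))
f=lambda P:[((x+.5)/6-.5+190,(y+.5)/6-.5+150) for x,y in P]
t,a=fit(d,f([(198,193),(427,212),(396,556),(161,540)]),[(.065,.05),(.065,-.05),(-.085,-.05),(-.085,.05)],.010)
b,ba=fit(d,f([(240,329),(355,339),(334,550),(219,538)]),[(.045,.025),(.045,-.025),(-.045,-.025),(-.045,.025)],.0124)
Rm=lambda a:np.array([[np.cos(a),np.sin(a)],[-np.sin(a),np.cos(a)]])
print('board in holder mm',Rm(a)@(b-t)*1000,'yaw',np.degrees(ba-a))
for z in(.036,.0385,.046):
  g=unproj(d,*f([(280,371)])[0],z)[:2]; print(z,'grip in board',Rm(ba)@(g-b)*1000,'in holder',Rm(a)@(g-t)*1000)
D=cam('top'); save(D,'t24.png',(190,150,290,250),6)
for nm in ('top','scene'):
  D=cam(nm)
  for q in(0,.04,.09,.15): 
    x=.05-.062*np.cos(q); p=t+Rm(a).T@np.array([x,0]); print(nm,q,proj(D,[*p,.036+.062*np.sin(q)]))"
```

```text
time_s: 30.3
tcp_pos: [0.4349, 0.2808, 0.1618]
orientation: [-0.002, -0.685, 0.728, 0.012]
contact_force: [0.3, -0.4, 0.2]
width: 0.649
fit o [0.5791 0.1091] yaw deg -3.33 resid mm [[0.5, 0.1], [-0.6, 0.1], [0.3, -0.4], [-0.2, 0.2]] edges [151, 100, 149, 101]
fit o [0.541  0.1117] yaw deg -3.63 resid mm [[0.4, 0.1], [-0.1, 0.3], [-0.7, 0.2], [0.4, -0.6]] edges [90, 50, 91, 49]
board in holder mm [-38.2616585    0.39618071] yaw -0.3081072588082696
0.036 grip in board [26.28270578  1.00180095] in holder [-11.97394559   1.25663297]
0.0385 grip in board [26.03523617  0.46699674] in holder [-12.22428751   0.72316725]
0.046 grip in board [25.29282734 -1.1374159 ] in holder [-12.97531327  -0.87722992]
top 0 [236.74582506 211.46300804]
top 0.04 [236.54916649 211.33030043]
top 0.09 [236.30803317 211.10861217]
top 0.15 [236.02644136 210.76078145]
scene 0 [402.80549268 211.74709472]
scene 0.04 [402.94130973 210.95936505]
scene 0.09 [403.10415603 210.00928315]
scene 0.15 [403.28888603 208.9229353 ]
```

View pics/t24.png

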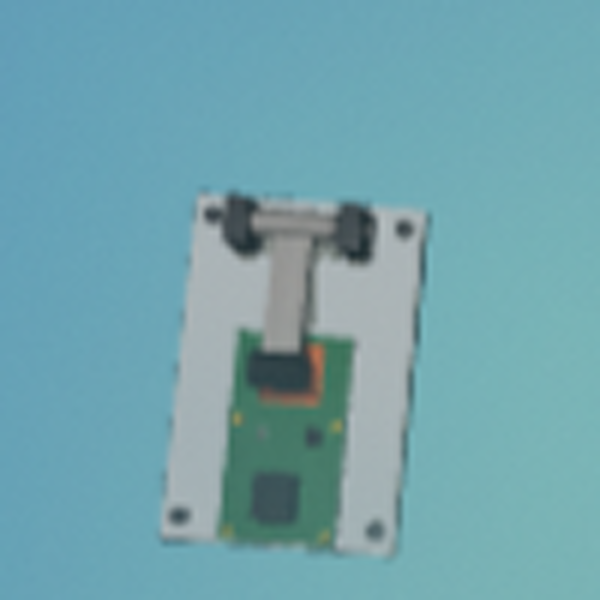

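The image is settled and unchanged. The grip bar is at about (26, 0.5) mm on the board (wanted 14–42, ±14), yaw is 0.3°, and the arm is clear. Handing in.

```bash
python3 -c "
from h import *
print(workorder.close_job()); print(robot.observe()['time_s'])"
```

```text
the job is handed in; nothing more can be done
None
the job is handed in; nothing more can be done
```

I raised the clip to about 1.2 rad, set the relay board on the plate under it with the relay end at the open front, and lowered the clip onto the copper patch. The job was handed in at about 30 s of the 58 s; no verdict was reported.

**Last checks, from the top view just before hand-in:**

| Check | Measured | Limit |
|---|---|---|
| Grip bar on the board | x ≈ 26 mm, y ≈ 0.5 mm | x 14–42 mm, y ±14 mm |
| Board in the holder | x ≈ -38 mm, y ≈ 0.4 mm | x below 0 |
| Yaw against the holder | about 0.3° | 15° |

The arm was clear of everything, and the pictures showed the board flat and the clip shut on it. I couldn't read the clip angle directly. The shut angle of about 0.04 rad is inferred from the pictures and the given geometry.

**What disagreed or failed on the way:**
- **Tool height:** the first pinch of the clip missed because the real fingertips were about 31 mm higher than the reported position. I found this by touching the bar top (about 6 N) and from the pictures, and corrected for it from then on.
- **Plate probe:** the arm stopped descending about where the corrected plate height should be, but no force showed, so that touch was not a clean confirmation.
- **Scene camera:** it read about 1 px (2–3 mm) off the top camera.
- **Tool tilt:** the tool picked up about 3° of tilt while lifting the clip. It did no visible harm.
- **Board shift:** the board moved about 1.5 mm as the clip closed, within measuring error and well inside tolerance.

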